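# Stock the headlamp battery tubes

## Task

Get the spare headlamp batteries stowed for the tour: pull the rack's locking lever fully forward and down, flip open the cap of every tube in the rack, put one battery pack into each, and, with every tube filled, have all caps pressed fully shut. Then swing the lever back upright so its bar locks the caps; the tubes stay seated in the rack. Leave the other things on the shelf where they are and do not knock over the glass or the dispenser.

Things in the scene. Friction and masses are not known exactly. Their poses are not given: they have to be found in the camera images.
- rack: Wooden rack, fixed to the shelf, 75 x 288 x 55 mm (x, y, z). Origin: centre of its underside. Its +x points away from the robot to the rear, +y to the robot's left along the row, +z up. Four square slots in a row along y, centred at y = -108, -36, 36 and 108 mm (72 mm apart), x = 0; only some hold a tube.
- tube1_mouth (a point): Tube 1, absent (None) in some starts: square aluminium tube 48 x 48 mm, 80 mm tall, walls 3 mm, 42 x 42 mm inside, floor 4 mm thick (76 mm deep), 150 g, standing loose in a rack slot with its top half clear of the rack. This point: centre of the open mouth, at rim height (90 mm above the shelf); axes parallel to the rack's (+x to the rear, where the cap is hinged; +z up).
- tube2_mouth (a point): Tube 2, absent (None) in some starts: square aluminium tube 48 x 48 mm, 80 mm tall, walls 3 mm, 42 x 42 mm inside, floor 4 mm thick (76 mm deep), 150 g, standing loose in a rack slot with its top half clear of the rack. This point: centre of the open mouth, at rim height (90 mm above the shelf); axes parallel to the rack's (+x to the rear, where the cap is hinged; +z up).
- tube3_mouth (a point): Tube 3, absent (None) in some starts: square aluminium tube 48 x 48 mm, 80 mm tall, walls 3 mm, 42 x 42 mm inside, floor 4 mm thick (76 mm deep), 150 g, standing loose in a rack slot with its top half clear of the rack. This point: centre of the open mouth, at rim height (90 mm above the shelf); axes parallel to the rack's (+x to the rear, where the cap is hinged; +z up).
- tube4_mouth (a point): Tube 4, absent (None) in some starts: square aluminium tube 48 x 48 mm, 80 mm tall, walls 3 mm, 42 x 42 mm inside, floor 4 mm thick (76 mm deep), 150 g, standing loose in a rack slot with its top half clear of the rack. This point: centre of the open mouth, at rim height (90 mm above the shelf); axes parallel to the rack's (+x to the rear, where the cap is hinged; +z up).
- cap1 (a joint): Hinge angle of the white flip cap of tube 1 (rad): 0 = pressed shut, 1.9 = fully open, leaning back behind the mouth. Hinge line along the rack's y, 26 mm behind (+x of) the mouth point, at rim height. A plate 52 x 52 x 8 mm lying on the rim. The hinge is stiff (0.014 N m): the cap stays at any angle it is left at and must be pressed down to shut.
- cap2 (a joint): Hinge angle of the white flip cap of tube 2 (rad): 0 = pressed shut, 1.9 = fully open, leaning back behind the mouth. Hinge line along the rack's y, 26 mm behind (+x of) the mouth point, at rim height. A plate 52 x 52 x 8 mm lying on the rim. The hinge is stiff (0.014 N m): the cap stays at any angle it is left at and must be pressed down to shut.
- cap3 (a joint): Hinge angle of the white flip cap of tube 3 (rad): 0 = pressed shut, 1.9 = fully open, leaning back behind the mouth. Hinge line along the rack's y, 26 mm behind (+x of) the mouth point, at rim height. A plate 52 x 52 x 8 mm lying on the rim. The hinge is stiff (0.014 N m): the cap stays at any angle it is left at and must be pressed down to shut.
- cap4 (a joint): Hinge angle of the white flip cap of tube 4 (rad): 0 = pressed shut, 1.9 = fully open, leaning back behind the mouth. Hinge line along the rack's y, 26 mm behind (+x of) the mouth point, at rim height. A plate 52 x 52 x 8 mm lying on the rim. The hinge is stiff (0.014 N m): the cap stays at any angle it is left at and must be pressed down to shut.
- tab1 (a point): Centre of the thumb tab on the cap of tube 1: an upright fin 6 x 26 x 28 mm (x, y, z), its front flush with the cap's front edge. Shut, 46 to 52 mm in front of the hinge line, 8 to 36 mm above the rim. To open, push or pinch it and follow its arc up and back; a level push sticks by friction. Likewise back over to shut.
- tab2 (a point): Centre of the thumb tab on the cap of tube 2: an upright fin 6 x 26 x 28 mm (x, y, z), its front flush with the cap's front edge. Shut, 46 to 52 mm in front of the hinge line, 8 to 36 mm above the rim. To open, push or pinch it and follow its arc up and back; a level push sticks by friction. Likewise back over to shut.
- tab3 (a point): Centre of the thumb tab on the cap of tube 3: an upright fin 6 x 26 x 28 mm (x, y, z), its front flush with the cap's front edge. Shut, 46 to 52 mm in front of the hinge line, 8 to 36 mm above the rim. To open, push or pinch it and follow its arc up and back; a level push sticks by friction. Likewise back over to shut.
- tab4 (a point): Centre of the thumb tab on the cap of tube 4: an upright fin 6 x 26 x 28 mm (x, y, z), its front flush with the cap's front edge. Shut, 46 to 52 mm in front of the hinge line, 8 to 36 mm above the rim. To open, push or pinch it and follow its arc up and back; a level push sticks by friction. Likewise back over to shut.
- lever (a joint): Angle of the rack's locking lever (rad): 0 = upright, locked, its 8 mm crossbar 2.5 mm above the tabs of the shut caps so that none can open; grows as it is pulled forward and down towards the robot (rack's -x); 1.05 = stop. Pivot line along the rack's y at x = -23, z = 55 mm in the rack's frame, crossbar 77.5 mm from it. Stays where left (0.14 N m friction).
- lever_grip (a point): Grip point on the lever's handle: a steel pin 12 mm thick that stands up 54 mm beyond the crossbar, beyond the left (+y) end of the rack. The point is at y = 185 mm in the rack's frame, 112 mm from the pivot line, 20 mm below the pin's end. Locked, it is 167 mm above the shelf.
- pack1_c (a point): Battery pack 1 (all three alike): black square stick 30 x 30 x 64 mm with a grey band near its top, about 110 g, heavier low down, standing upright on the shelf at the start. This point: its centre, 32 mm above its foot; z along its length, x and y normal to its side faces.
- pack2_c (a point): Battery pack 2 (all three alike): black square stick 30 x 30 x 64 mm with a grey band near its top, about 110 g, heavier low down, standing upright on the shelf at the start. This point: its centre, 32 mm above its foot; z along its length, x and y normal to its side faces.
- pack3_c (a point): Battery pack 3 (all three alike): black square stick 30 x 30 x 64 mm with a grey band near its top, about 110 g, heavier low down, standing upright on the shelf at the start. This point: its centre, 32 mm above its foot; z along its length, x and y normal to its side faces.
- tumbler_c (a point): Clear glass tumbler, bystander, 68 mm across, 95 mm tall, standing among the packs. Point: its centre.
- dispenser_c (a point): Ceramic push dispenser, bystander, 76 mm across, 158 mm tall. Point: on its axis, 60 mm up.
- lampcase_c (a point): Blue headlamp case, bystander, 75 x 115 x 50 mm. Point: its centre.
- shoehorn_c (a point): Steel shoehorn, bystander, lying flat, 220 x 40 x 3 mm. Point: its middle.
- waxtin_c (a point): Round wax tin, bystander, 80 mm across, 30 mm high. Point: its centre.
- brush_c (a point): Boot brush, bystander, 150 x 50 x 47 mm. Point: its middle, 30 mm up.
Things that resemble listed ones, but are neither listed nor needed, are in the scene too. Leave any green look-alike of the part that bears pack3_c alone. What is shaped like the part that bears pack2_c but blue is not meant.

How it is judged:
On the way, in this order (a step that is already met when the one before it is completed fails the run):
1. the locking lever is pulled fully forward (over 0.9 rad) (value of joint lever above 0.9 rad), for 0.2 s.
2. every tube in the rack holds a battery pack (((z of pack1_c in the frame of tube1_mouth between -0.06 and -0.03 m and horizontal distance between pack1_c and tube1_mouth below 0.014 m) or (z of pack2_c in the frame of tube1_mouth between -0.06 and -0.03 m and horizontal distance between pack2_c and tube1_mouth below 0.014 m) or (z of pack3_c in the frame of tube1_mouth between -0.06 and -0.03 m and horizontal distance between pack3_c and tube1_mouth below 0.014 m)) and ((z of pack1_c in the frame of tube2_mouth between -0.06 and -0.03 m and horizontal distance between pack1_c and tube2_mouth below 0.014 m) or (z of pack2_c in the frame of tube2_mouth between -0.06 and -0.03 m and horizontal distance between pack2_c and tube2_mouth below 0.014 m) or (z of pack3_c in the frame of tube2_mouth between -0.06 and -0.03 m and horizontal distance between pack3_c and tube2_mouth below 0.014 m)) and ((z of pack1_c in the frame of tube3_mouth between -0.06 and -0.03 m and horizontal distance between pack1_c and tube3_mouth below 0.014 m) or (z of pack2_c in the frame of tube3_mouth between -0.06 and -0.03 m and horizontal distance between pack2_c and tube3_mouth below 0.014 m) or (z of pack3_c in the frame of tube3_mouth between -0.06 and -0.03 m and horizontal distance between pack3_c and tube3_mouth below 0.014 m)) and ((z of pack1_c in the frame of tube4_mouth between -0.06 and -0.03 m and horizontal distance between pack1_c and tube4_mouth below 0.014 m) or (z of pack2_c in the frame of tube4_mouth between -0.06 and -0.03 m and horizontal distance between pack2_c and tube4_mouth below 0.014 m) or (z of pack3_c in the frame of tube4_mouth between -0.06 and -0.03 m and horizontal distance between pack3_c and tube4_mouth below 0.014 m))), for 0.2 s.
3. with all tubes filled, all caps are shut (within 0.06 rad) (all of step 2 and value of joint each of cap1, cap2, cap3, cap4 below 0.06 rad), for 0.2 s.
4. the lever is back upright (within 0.12 rad) (value of joint lever below 0.12 rad), for 0.2 s.
At the end, for the whole second after the job is handed in: Each tube present holds a pack (its centre within 14 mm sideways of the mouth's and 30 to 60 mm below it), cap shut within 0.06 rad, seated in the rack (mouth under 96 mm above the rack's underside, tilt under 0.12 rad); lever upright within 0.12 rad (all of step 3 and value of joint lever below 0.12 rad and z of each of tube1_mouth, tube2_mouth, tube3_mouth, tube4_mouth in the frame of rack below 0.096 m and angle between each of tube1_mouth, tube2_mouth, tube3_mouth, tube4_mouth's own z axis and vertical below 0.12 rad); the robot touches nothing.
It fails at once if the tumbler or the dispenser is tipped over (angle between any of tumbler_c, dispenser_c's own z axis and vertical above 0.6 rad).
It fails at once if dispenser, headlamp case, shoehorn, wax tin or brush is shoved more than 5 cm (distance of any of dispenser_c, lampcase_c, shoehorn_c, waxtin_c, brush_c from where it was at the start of the episode above 0.05 m).
Of tube1, tube2, tube3, tube4 only 2 to 3 are there at a start; the rules pass over those that are not, and their reading is None.
At some moment in a run one of pack1, pack2, pack3 may be knocked a few centimetres aside while the robot is not near it.
It also fails if it takes over 210 s, if anything falls off the work surface, if the arm or the gripper's body presses on something with over 40 N, if the wrist force passes 120 N, or if a joint passes its speed limit or range.

## Robot

A 6-joint arm with a two-finger parallel gripper is mounted at the origin on the work surface. World frame = base frame: x ahead of the robot, y to its left, z up, the work surface at z = 0. Lengths are in m, angles in rad, forces in N, time in s.
With the tool pointing down it reaches from about 0.425 to 0.95 m from the base axis. Payload 14.7 kg.
Tool frame: the origin (TCP) lies midway between the tips of the shut fingers; the grasp point (between the pads) lies 19 mm behind it; z points along the fingers, y is the line along which they close (so a half turn about z gives the same grasp; the last joint's range is limited). The gripper opens to 85 mm and grips with 20 to 120 N. Pads are 22 mm wide; open, the fingers measure 114 mm over their backs; the gripper's body (76 mm by 85 mm) begins 54 mm behind the grasp point. The pads swing forward as they close: fully open they stand 13 mm farther back than shut.
Start: joints at [-1.358, 0.48, 1.596, -0, 1.065, -0.047], TCP at [0.167, -0.628, 0.231] pointing down, gripper open.
Joint ranges: [-2.75, 2.75], [-0.82, 2.05], [0.23, 2.67], [-1.56, 4.7], [0.09, 2.69], [-2.92, 2.92]. Speed limits (rad/s): [1.89, 1.89, 2.39, 3.01, 3.01, 3.01].

## Interface

Orientations are given as a unit quaternion [x, y, z, w].
In Python, from station import r gives the robot as it stands. The module is installed in compiled form; this text tells all that it offers.
- The arm moves only by the tool servo_tool, never from a script. Its argument "targets" is a list of rows, each a list of 3 entries, a list of its own where there are three numbers: the turn, a rotation vector about the tool's x, y, z in degrees, then the shift along the tool's x, y, z in cm, then the finger opening in cm, from 0 to 8.54. A call has 1 to 20 rows; each row is the pose to reach, as a shift and turn from the pose commanded when the call began, along the tool's axes at that moment; what a row does not reach only later rows make up. A row lasts 1/8 s, in which the tool goes at most 62.5 mm and 10.7 degrees, less where a joint would pass 70% of its speed; a pose out of reach is approached as far as the arm can. A call with a gripper value outside its range is refused whole. The fingers move at their own pace and stop on an object; "force" is the grip in N (left out, the last holds). Time passes only in rows, so rows that repeat a pose let the fingers close. It gives the time, the measured TCP pose, the force, the opening and the grip force at its end, in the units of the state.
- r.observe(): the state, without advancing time (a new reading comes with each control period).
- r.snapshot(name): name is "scene" or "top" or "wrist"; returns the picture (480x640x3 uint8, red, green, blue); there is no depth.
- r.camera_model(name): a dict with "K" (3x3 intrinsics, pixels), "pose" (4x4, takes a point from camera to world coordinates). Camera axes: x right, y up, looking along -z (the intrinsics and any distortion apply to the point x, -y, -z); pixel columns grow to the right and rows downward; lengths in m; the calibration is good to about 2 mm. The wrist camera is an equidistant fisheye: a pixel r from the principal point sees the ray r / f radians off the axis. A picture is of the moment at which its call begins: read the wrist's pose just before it. camera_model takes no time and is no camera call; for the wrist camera it gives the pose at the moment of the call.
- r.job_done(): hands the job in; it is judged then, once.
The state is a dict: "t": time; "joint_positions": joint angles; "qd": joint speeds; "effort": joint torques, N m; "tool_pos": TCP position; "tcp_rot": TCP orientation; "contact_force": force on the tool from outside, world axes, zero at the start; "moment": the same for the moment, N m; "finger_gap": finger opening in m; "gripper_force": force on a finger pad.
Only numpy, scipy, OpenCV 4.12 (cv2) and the standard library are available. Lean on these libraries where they do the work, as an engineer would, in place of code of your own. Each camera call takes 0.05 s, during which the arm holds its last target. There are 200 camera calls.

## Working session

There is one attempt and no reset: what is moved stays moved. The work goes in short steps, Python scripts to look and compute and a tool call to move; the robot and the scene stay as the last step left them, time stands still between calls to the robot, and variables do not carry over. Pictures are saved under pics/ and viewed, at most 14 in all, crops included, and the job is handed in when it is done.

Besides the shell and the picture viewer there is one more tool, called after "Emit:" as name([rows], argument=value, ...), one row to a line, values as JSON. servo_tool: Moves the arm, as the interface text tells. Its arguments: {"type":"object","properties":{"targets":{"type":"array","items":{"type":"array"}},"force":{"type":"number"}},"required":["targets"]}

```bash
mkdir -p pics && python3 - <<'E'
from station import r
import cv2, numpy as np
for n in ("scene","top"):
    im=r.snapshot(n); cv2.imwrite(f"pics/{n}0.png",im[:,:,::-1])
    m=r.camera_model(n); print(n,np.round(m["K"],1).tolist(),np.round(m["pose"],4).tolist(),[k for k in m])
print(r.observe())
E
```

```text
scene [[540.4, 0.0, 320.9], [0.0, 540.4, 241.5], [0.0, 0.0, 1.0]] [[0.4637, -0.5075, 0.7262, 1.4136], [0.886, 0.2719, -0.3757, -0.38], [-0.0068, 0.8176, 0.5758, 0.8073], [0.0, 0.0, 0.0, 1.0]] ['K', 'pose']
top [[622.2, 0.0, 324.4], [0.0, 622.2, 241.7], [0.0, 0.0, 1.0]] [[-0.0181, 0.9873, -0.1578, 0.3424], [-0.9998, -0.0187, -0.0023, 0.0458], [-0.0053, 0.1577, 0.9875, 1.5696], [0.0, 0.0, 0.0, 1.0]] ['K', 'pose']
{'t': 0.1, 'joint_positions': array([-1.35764111e+00,  4.80791582e-01,  1.59679702e+00, -1.01360760e-05,
        1.06509181e+00, -4.66076118e-02]), 'qd': array([ 0.0006538 , -0.00288191, -0.00303313,  0.00225043,  0.0003367 ,
       -0.00031775]), 'effort': array([-5.13043688e-04, -9.52256012e+01, -4.31040573e+01, -2.16300731e-05,
        5.25469499e-03,  1.96314039e-05]), 'tool_pos': array([ 0.16688941, -0.62783742,  0.23072715]), 'tcp_rot': array([ 9.91576794e-01,  1.29518976e-01, -4.96555043e-05, -5.41625219e-04]), 'contact_force': array([ 0.31010713, -0.77416097, -1.28614241]), 'moment': array([ 0.00018908, -0.00365636,  0.00742317]), 'gripper_force': 0.0, 'finger_gap': 0.08533372647432508}
```

View pics/scene0.png

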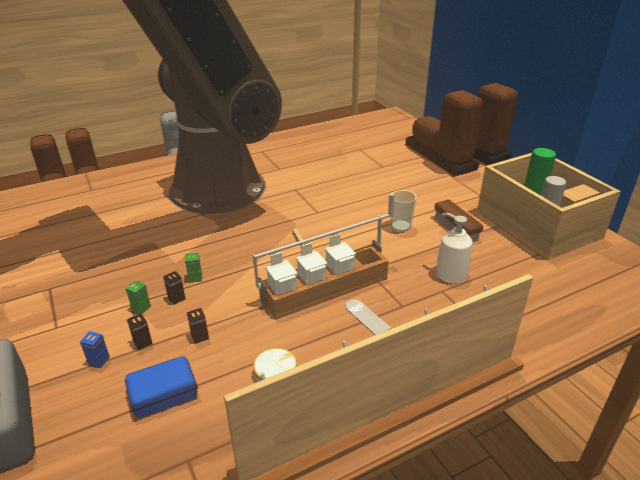

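View pics/top0.png

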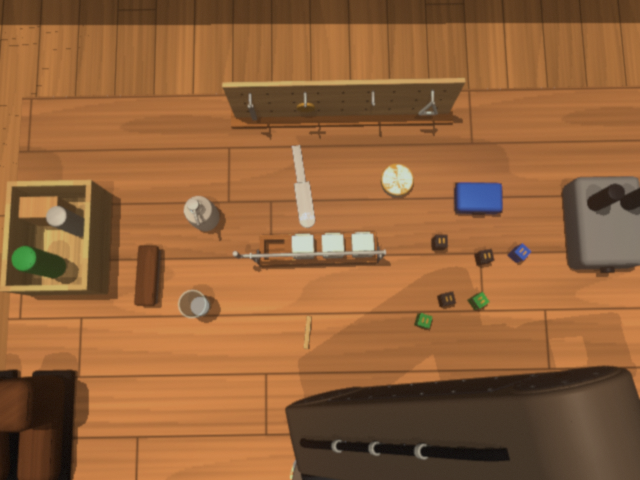

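Scene view: the rack stands at about (320,275) with 3 tubes; the top view shows its lever handle end at (236,254) and caps at (302,245), (333,245), (363,244). Pack-like objects (top view): black at (440,242), (485,257) and (447,299), green at (481,300) and (425,321), blue at (521,253). I choose the three black ones and check them in one close crop.

```bash
cat > h.py <<'E'
from station import r
import numpy as np, cv2
from scipy.spatial.transform import Rotation as R
def ray(name,uv,m=None):
    m=m or r.camera_model(name); K=np.array(m["K"]); T=np.array(m["pose"])
    uv=np.atleast_2d(uv).astype(float); x=(uv-K[:2,2])/[K[0,0],K[1,1]]
    if name=="wrist":
        th=np.linalg.norm(x,axis=1,keepdims=True); s=np.sin(th)/np.maximum(th,1e-9)
        d=np.c_[x[:,0:1]*s,-x[:,1:2]*s,-np.cos(th)]
    else: d=np.c_[x[:,0],-x[:,1],-np.ones(len(x))]
    return T[:3,3],d@T[:3,:3].T
def at(name,uv,z,m=None):
    o,d=ray(name,uv,m); return (o+d*((z-o[2])/d[:,2:3]))[:,:2]
def proj(name,P,m=None):
    m=m or r.camera_model(name); K=np.array(m["K"]); T=np.array(m["pose"])
    c=(np.atleast_2d(P)-T[:3,3])@T[:3,:3]; c=c*[1,-1,-1]
    if name=="wrist":
        rr=np.linalg.norm(c[:,:2],axis=1,keepdims=True); x=c[:,:2]/np.maximum(rr,1e-9)*np.arctan2(rr,c[:,2:3])
    else: x=c[:,:2]/c[:,2:3]
    return x*[K[0,0],K[1,1]]+K[:2,2]
def st():
    o=r.observe(); return o["tool_pos"],R.from_quat(o["tcp_rot"]),o
def go(p,ax=None):
    """shift in tool axes (cm) to world p"""
    t,q,o=st(); return np.round(q.inv().apply(np.array(p)-t)*100,2)
E
python3 - <<'E'
from h import *
t=cv2.imread("pics/top0.png")
a=cv2.resize(t[220:275,225:400],(800,251),interpolation=cv2.INTER_CUBIC)
b=cv2.resize(t[225:335,410:540],(413,349),interpolation=cv2.INTER_CUBIC)
s=cv2.imread("pics/scene0.png"); c=cv2.resize(s[210:315,245:400],(387,262),interpolation=cv2.INTER_CUBIC)
cv=np.zeros((600,800,3),np.uint8); cv[:251]=a; cv[251:,:413]=b; cv[251:513,413:]=c
cv2.imwrite("pics/crop0.png",cv)
hsv=cv2.cvtColor(t,cv2.COLOR_BGR2HSV)
m=((hsv[...,2]<75)).astype(np.uint8); m[:225]=0;m[335:]=0;m[:,:410]=0;m[:,540:]=0
n,l,s_,ce=cv2.connectedComponentsWithStats(m)
for i in range(1,n):
    if s_[i,4]>40: 
        p=np.argwhere(l==i)[:,::-1].astype(np.float32)
        print(s_[i],ce[i].round(1),at("top",ce[i],.05).round(3),cv2.minAreaRect(p))
for uv in ((302,245),(333,245),(363,244)): print(at("top",uv,.098).round(3))
E
```

```text
[432 236  15  14 111] [437.3 244. ] [[ 0.574 -0.229]] ((439.0, 242.5), (14.0, 13.0), 0.0)
[509 247  12  15  72] [514.2 256. ] [[ 0.541 -0.417]] ((513.8500366210938, 255.0500030517578), (13.914020538330078, 9.170604705810547), 71.56504821777344)
[475 251  18  14 127] [481.7 258.1] [[ 0.537 -0.337]] ((483.5294189453125, 257.1176452636719), (12.126781463623047, 16.00735092163086), 75.96376037597656)
[438 293  17  14 109] [444.5 300. ] [[ 0.436 -0.24 ]] ((445.8236083984375, 299.29412841796875), (11.156637191772461, 14.55213737487793), 75.96376037597656)
[469 298  10  12  48] [473.  303.7] [[ 0.426 -0.309]] ((473.0, 303.9999694824219), (12.203402519226074, 3.8829009532928467), 56.30992889404297)
[[0.571 0.103]]
[[0.569 0.029]]
[[ 0.57  -0.043]]
```

View pics/crop0.png

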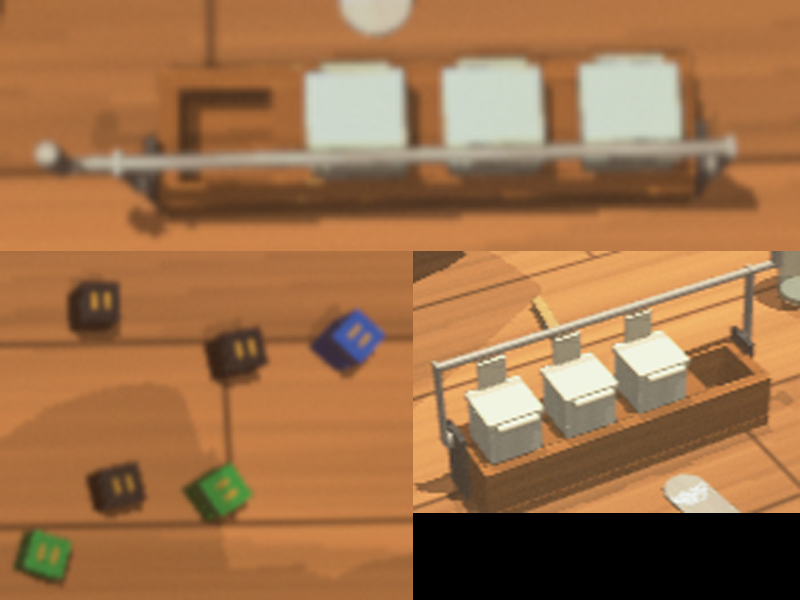

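The crop confirms three black packs at crop (95,307), (236,355) and (117,489), with green and blue look-alikes beside them. The rack has its tubes in slots 1–3 and slot 4 (+y) is empty. Next I fit the rack pose from clicked features.

```bash
cat > rack.py <<'E'
from h import *
from scipy.optimize import least_squares
def W(p,P): 
    c,s=np.cos(p[2]),np.sin(p[2]); P=np.atleast_2d(P)
    return np.c_[p[0]+c*P[:,0]-s*P[:,1],p[1]+s*P[:,0]+c*P[:,1],P[:,2]]
E
python3 - <<'E'
from rack import *
k=800/175
T=[]; 
for y,l,rr,b in ((36,306,406,68),(-36,443,543,65),(-108,580,682,63)):
    T+=[((26,y+26,98),(l,b)),((26,y-26,98),(rr,b))]
T+=[((-23,185,187),(45,153))]
S=[((26,-108-26,98),(494.5,438)),((26,-108+26,98),(541,411)),((26,-36+26,98),(615,383)),((26,36+26,98),(687,357)),
   ((37.5,144,55),(768,375)),((37.5,-144,55),(488,488))]
mt,ms=r.camera_model("top"),r.camera_model("scene")
tp=np.array([b for a,b in T])/k+[225,220]; P1=np.array([a for a,b in T])/1000
sp=(np.array([b for a,b in S])-[413,251])/(387/155)+[245,210]; P2=np.array([a for a,b in S])/1000
f1=lambda p:proj("top",W(p,P1),mt)-tp
f2=lambda p:proj("scene",W(p,P2),ms)-sp
for nm,f in (("top",lambda p:f1(p).ravel()),("both",lambda p:np.r_[f1(p).ravel(),f2(p).ravel()])):
    s=least_squares(f,[.56,.06,0],loss="soft_l1"); print(nm,s.x.round(4)); 
print(f1(s.x).round(1).tolist(),f2(s.x).round(1).tolist())
E
```

```text
top [0.5684 0.0645 0.0135]
both [0.5696 0.0646 0.034 ]
[[-0.2, 0.9], [-0.4, -0.2], [-0.2, 0.0], [-0.5, -1.1], [-0.2, -1.1], [-0.9, -2.2], [0.8, 0.1]] [[-3.4, -3.5], [0.3, -0.6], [0.3, 0.2], [-0.3, 0.7], [-0.5, 0.5], [-1.6, -3.1]]
```

```bash
cat >> rack.py <<'E'
def Rq(yaw,pitch=0): # tool x = rack x, tool z down
    return R.from_euler("z",yaw)*R.from_quat([1,0,0,0])
def rows(pts,yaw):
    t,q,o=st(); 
    rv=np.degrees((q.inv()*Rq(yaw)).as_rotvec())
    print("turn",rv.round(1).tolist())
    for p in pts: print(np.round(p,4).tolist(),"->",(q.inv().apply(np.array(p)-t)*100).round(1).tolist())
E
python3 -c "
from rack import *
rows([(.40,-.40,.32),(.50,-.2,.32),(.5,.065,.32)],.02)"
```

```text
turn [-0.1, 0.0, 13.7]
[0.4, -0.4, 0.32] -> [28.4, -16.0, -8.9]
[0.5, -0.2, 0.32] -> [43.2, -32.8, -8.9]
[0.5, 0.065, 0.32] -> [50.0, -58.4, -8.9]
```

Emit:
servo_tool([
  [[0, 0, 7], [6, -3.5, -4], 8.5],
  [[0, 0, 13.7], [12, -7, -8.9], 4],
  [[0, 0, 13.7], [17, -10, -8.9], 0],
  [[0, 0, 13.7], [23, -13, -8.9], 0],
  [[0, 0, 13.7], [28.4, -16, -8.9], 0],
  [[0, 0, 13.7], [32, -21, -8.9], 0],
  [[0, 0, 13.7], [36, -26, -8.9], 0],
  [[0, 0, 13.7], [40, -31, -8.9], 0],
  [[0, 0, 13.7], [43, -36, -8.9], 0],
  [[0, 0, 13.7], [45, -41, -8.9], 0],
  [[0, 0, 13.7], [47, -47, -8.9], 0],
  [[0, 0, 13.7], [48, -53, -8.9], 0],
  [[0, 0, 13.7], [50, -58.4, -8.9], 0],
  [[0, 0, 13.7], [50, -58.4, -8.9], 0],
  [[0, 0, 13.7], [50, -58.4, -8.9], 0],
  [[0, 0, 13.7], [50, -58.4, -8.9], 0],
])

```text
t: 2.1
tool_pos: [0.5002, 0.0636, 0.3202]
tcp_rot: [1.0, 0.01, -0.0, 0.0]
contact_force: [-0.2, 1.1, -0.2]
finger_gap: 0.0003
gripper_force: 0.0
```

```bash
python3 - <<'E'
from rack import *
m=r.camera_model("wrist"); im=r.snapshot("wrist"); cv2.imwrite("pics/w1.png",im[:,:,::-1])
print(np.round(m["K"],1).tolist(),np.round(m["pose"],4).tolist(),[k for k in m])
t,q,o=st(); print(t,o["tcp_rot"],o["contact_force"])
np.savez("w1.npz",K=m["K"],pose=m["pose"])
E
```

```text
[[371.6, 0.0, 314.3], [0.0, 371.6, 237.8], [0.0, 0.0, 1.0]] [[0.019, 0.9611, 0.2755, 0.5705], [-0.9998, 0.0181, 0.0061, 0.0648], [0.0008, -0.2755, 0.9613, 0.4637], [0.0, 0.0, 0.0, 1.0]] ['K', 'pose']
[0.50020633 0.06337259 0.32020713] [ 9.99953191e-01  9.67341035e-03 -1.28084157e-04  1.59200082e-04] [ 0.27228159  0.0027702  -0.01354658]
```

View pics/w1.png

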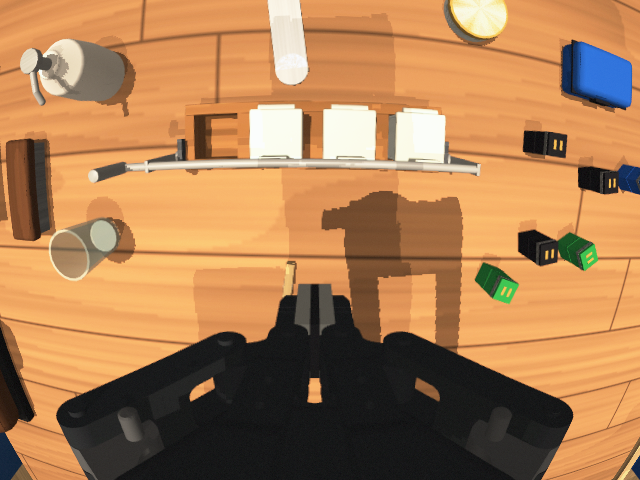

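Wrist view: caps at (276,133), (349,133) and (420,137), pin end at (94,176), bar along row about 165. Packs are seen at (545,143), (600,180) and (538,247), green at (497,283) and (577,251). Now I refine the fit from the white regions.

```bash
python3 - <<'E'
from rack import *
im=cv2.imread("pics/w1.png").astype(int); z=np.load("w1.npz"); mw={"K":z["K"],"pose":z["pose"]}
wm=(im.min(2)>195)
for r0 in (115,125,140,150):
    row=np.flatnonzero(wm[r0,240:455])+240; 
    sp=np.split(row,np.flatnonzero(np.diff(row)>3)+1); print(r0,[(s[0],s[-1]) for s in sp if len(s)>5])
for c in (254,298,328,371,400,440,276,349,420): 
    col=np.flatnonzero(wm[90:160,c])+90; print(c,col[0],col[-1])
T=[]
for y,l,rr,bl,br in ((36,250,302,110,109),(-36,323.5,375.5,108.5,108.5),(-108,396,444.5,111,113)):
    T+=[((26,y+26,98),(l,bl)),((26,y-26,98),(rr,br))]
T+=[((-23,185,187),(94,176))]
P=np.array([a for a,b in T])/1000; uv=np.array([b for a,b in T])
f=lambda p:(proj("wrist",W(p,P),mw)-uv)
s=least_squares(lambda p:f(p).ravel(),[.569,.065,.015],loss="soft_l1"); print(s.x.round(4),f(s.x).round(1).tolist())
# packs top-centres (z=.064) from wrist: dark blobs
t=cv2.imread("pics/top0.png")
for p in ((.068),):
    print(at("top",[(441,241),(487,256),(449,298)],.064).round(4))
E
```

```text
115 [(np.int64(250), np.int64(300)), (np.int64(324), np.int64(375)), (np.int64(397), np.int64(443))]
125 [(np.int64(250), np.int64(300)), (np.int64(324), np.int64(374)), (np.int64(397), np.int64(444))]
140 [(np.int64(250), np.int64(300)), (np.int64(324), np.int64(374)), (np.int64(396), np.int64(444))]
150 [(np.int64(250), np.int64(300)), (np.int64(324), np.int64(374)), (np.int64(396), np.int64(443))]
254 109 158
298 109 158
328 109 158
371 111 159
400 113 159
440 115 159
276 105 157
349 106 158
420 109 157
[0.5696 0.066  0.0254] [[-0.9, 0.3], [0.3, -0.3], [-0.6, 0.0], [0.7, 0.9], [0.1, -0.9], [1.1, 0.1], [-0.5, 0.0]]
[[ 0.5794 -0.2361]
 [ 0.5403 -0.3463]
 [ 0.4399 -0.2487]]
```

```bash
python3 - <<'E'
from rack import *
z=np.load("w1.npz"); mw={"K":z["K"],"pose":z["pose"]}
T=[]
for y,l,rr,bl,br in ((36,249.5,301,109,109),(-36,323.5,375.2,109,110.5),(-108,396.3,444.5,112.5,114.5)):
    T+=[((26,y+26,98),(l,bl)),((26,y-26,98),(rr,br))]
T+=[((-23,185,187),(94,176))]
P=np.array([a for a,b in T])/1000; uv=np.array([b for a,b in T])
f=lambda p:(proj("wrist",W(p,P),mw)-uv)
s=least_squares(lambda p:f(p).ravel(),[.569,.065,.015],loss="soft_l1"); print(s.x.round(4),f(s.x).round(1).tolist())
p=s.x
open("rack.py","a").write(f"\nRK={p.round(4).tolist()}\n")
def loc(a,r=.112): return (-.023-r*np.sin(a),.185,.055+r*np.cos(a))
L=[(-.023,.185,.25)]+[loc(a) for a in (0,.15,.3,.45,.6,.75,.9,1.0,1.06)]
w=W(p,L); w[1:,2]-=.019   # tip below grasp
rows(w,p[2])
E
```

```text
[0.5689 0.0662 0.0194] [[-0.5, 1.6], [1.1, 0.3], [-0.7, 0.3], [0.8, -0.1], [-0.3, -1.2], [0.9, -0.0], [-0.9, -0.4]]
turn [0.0, 0.0, -0.0]
[0.5423, 0.2508, 0.25] -> [4.6, -18.7, 7.0]
[0.5423, 0.2508, 0.148] -> [4.6, -18.7, 17.2]
[0.5256, 0.2504, 0.1467] -> [2.9, -18.7, 17.3]
[0.5092, 0.2501, 0.143] -> [1.3, -18.7, 17.7]
[0.4936, 0.2498, 0.1369] -> [-0.3, -18.7, 18.3]
[0.4791, 0.2495, 0.1284] -> [-1.7, -18.7, 19.2]
[0.466, 0.2493, 0.1179] -> [-3.1, -18.7, 20.2]
[0.4546, 0.2491, 0.1056] -> [-4.2, -18.7, 21.5]
[0.4481, 0.2489, 0.0965] -> [-4.8, -18.7, 22.4]
[0.4446, 0.2489, 0.0908] -> [-5.2, -18.7, 22.9]
```

Emit:
servo_tool([
  [[0, 0, 0], [2, -6, 2], 3.5],
  [[0, 0, 0], [4, -12, 5], 3.5],
  [[0, 0, 0], [4.6, -18, 7], 3.5],
  [[0, 0, 0], [4.6, -18.7, 7], 3.5],
  [[0, 0, 0], [4.6, -18.7, 12], 3.5],
  [[0, 0, 0], [4.6, -18.7, 17], 3.5],
  [[0, 0, 0], [4.6, -18.7, 17], 3.5],
  [[0, 0, 0], [4.6, -18.7, 17], 0],
  [[0, 0, 0], [4.6, -18.7, 17], 0],
  [[0, 0, 0], [4.6, -18.7, 17], 0],
  [[0, 0, 0], [4.6, -18.7, 17], 0],
  [[0, 0, 0], [4.6, -18.7, 17], 0],
], force=25)

```text
t: 3.65
tool_pos: [0.5436, 0.2519, 0.1526]
tcp_rot: [1.0, 0.01, 0.001, -0.0]
contact_force: [1.4, -7.8, -0.6]
finger_gap: 0.011
gripper_force: 26.1
```

Emit:
servo_tool([
  [[0, 0, 0], [-0.9, 0, 0.1], 0],
  [[0, 0, 0], [-1.7, 0, 0.2], 0],
  [[0, 0, 0], [-2.5, 0, 0.4], 0],
  [[0, 0, 0], [-3.3, 0, 0.6], 0],
  [[0, 0, 0], [-4.1, 0, 0.9], 0],
  [[0, 0, 0], [-4.9, 0, 1.3], 0],
  [[0, 0, 0], [-5.6, 0, 1.7], 0],
  [[0, 0, 0], [-6.3, 0, 2.1], 0],
  [[0, 0, 0], [-7, 0, 2.6], 0],
  [[0, 0, 0], [-7.7, 0, 3.1], 0],
  [[0, 0, 0], [-8.3, 0, 3.8], 0],
  [[0, 0, 0], [-8.8, 0, 4.4], 0],
  [[0, 0, 0], [-9.4, 0, 5.2], 0],
  [[0, 0, 0], [-9.7, 0, 5.8], 0],
  [[0, 0, 0], [-9.7, 0, 5.8], 0],
  [[0, 0, 0], [-9.7, 0, 5.8], 0],
])

```text
t: 5.65
tool_pos: [0.4457, 0.2508, 0.0932]
tcp_rot: [1.0, 0.01, 0.0, -0.0]
contact_force: [-6.3, 0.2, 6.0]
finger_gap: 0.0109
gripper_force: 26.0
```

```bash
cat > cap.py <<'E'
from rack import *
def openpath():
    out=[]
    for d in (0,8,16,24,32,40,50,60,70,80,90,100):
        th=np.radians(d); g=np.interp(d,[0,30],[4,-2])
        s=np.interp(d,[75,100],[-11,11]); a=52+g
        x,z=-a*np.cos(th)+24*np.sin(th),a*np.sin(th)+24*np.cos(th)
        out.append((.026+(x+s)/1000,0,.09+z/1000))
    return np.array(out)
E
python3 - <<'E'
from cap import *
rows(W(RK,[(-.12,.185,.19),(-.045,.036,.19),(-.045,.036,.125)]),RK[2])
P=openpath(); print(((P-P[0])*[100,-100,-100]).round(1).tolist(),P[0])
E
```

```text
turn [-0.0, -0.0, 0.1]
[0.4453, 0.2488, 0.19] -> [-0.0, 0.2, -9.7]
[0.5232, 0.1013, 0.19] -> [7.5, 15.1, -9.7]
[0.5232, 0.1013, 0.125] -> [7.4, 15.1, -3.2]
[[0.0, -0.0, -0.0], [0.5, -0.0, -0.7], [1.2, -0.0, -1.4], [1.9, -0.0, -1.9], [2.6, -0.0, -2.3], [3.3, -0.0, -2.7], [4.2, -0.0, -3.0], [5.2, -0.0, -3.1], [6.1, -0.0, -3.1], [7.5, -0.0, -2.9], [9.3, -0.0, -2.6], [11.0, -0.0, -2.1]] [-0.041  0.     0.114]
```

Emit:
servo_tool([
  [[0, 0, 0], [0, 0, 0], 3],
  [[0, 0, 0], [0, 0, 0], 3],
  [[0, 0, 0], [0, 0, -5], 3],
  [[0, 0, 0], [0, 0, -9.7], 2],
  [[0, 0, 0], [3, 6, -9.7], 0],
  [[0, 0, 0], [5, 11, -9.7], 0],
  [[0, 0, 0], [7.3, 15.1, -9.7], 0],
  [[0, 0, 0], [7.3, 15.1, -9.7], 0],
  [[0, 0, 0], [7.3, 15.1, -6], 0],
  [[0, 0, 0], [7.3, 15.1, -2.1], 0],
  [[0, 0, 0], [7.3, 15.1, -2.1], 0],
  [[0, 0, 0], [7.3, 15.1, -2.1], 0],
])

```text
t: 7.15
tool_pos: [0.5218, 0.1016, 0.1143]
tcp_rot: [1.0, 0.011, 0.0, -0.0]
contact_force: [-0.7, -0.1, -0.2]
finger_gap: 0.0003
gripper_force: 0.0
```

```bash
python3 - <<'E'
from cap import *
t,q,o=st(); print(t,o["contact_force"],o["finger_gap"])
rows(W(RK,openpath()[:1]+[0,.036,0]),RK[2])
m=r.camera_model("wrist"); im=r.snapshot("wrist"); cv2.imwrite("pics/w2.png",im[:,:,::-1]); np.savez("w2.npz",K=m["K"],pose=m["pose"])
E
```

```text
[0.5218475  0.10160656 0.114349  ] [-0.7124422  -0.076751   -0.23534218] 0.0002849976626619751
turn [-0.0, -0.0, 0.1]
[0.5272, 0.1014, 0.114] -> [0.5, 0.0, 0.0]
```

View pics/w2.png

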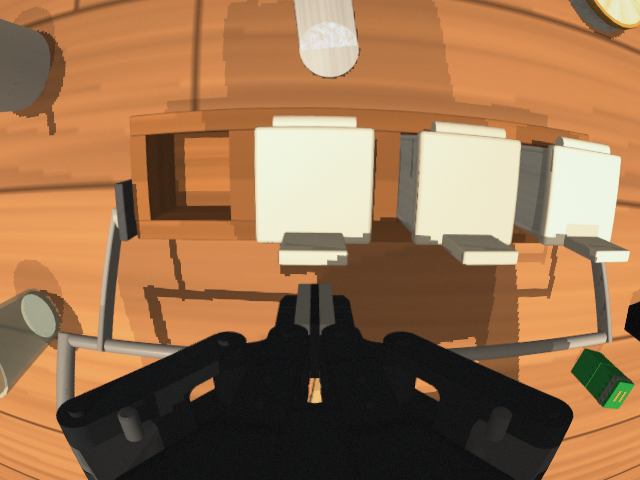

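The lever is forward, the cap tabs are free, and the fingertip at (314,290) lines up with tab 3 at (313,252). Next I push this cap open along its arc.

Emit:
servo_tool([
  [[0, 0, 0], [0.5, 0, 0], 0],
  [[0, 0, 0], [1, 0, -0.7], 0],
  [[0, 0, 0], [1.7, 0, -1.4], 0],
  [[0, 0, 0], [2.4, 0, -1.9], 0],
  [[0, 0, 0], [3.1, 0, -2.3], 0],
  [[0, 0, 0], [3.8, 0, -2.7], 0],
  [[0, 0, 0], [4.7, 0, -3], 0],
  [[0, 0, 0], [5.7, 0, -3.1], 0],
  [[0, 0, 0], [6.6, 0, -3.1], 0],
  [[0, 0, 0], [8, 0, -2.9], 0],
  [[0, 0, 0], [9.8, 0, -2.6], 0],
  [[0, 0, 0], [11.5, 0, -2.1], 0],
  [[0, 0, 0], [11.5, 0, -2.1], 0],
  [[0, 0, 0], [11.5, 0, -5], 0],
  [[0, 0, 0], [7, 2, -9], 0],
  [[0, 0, 0], [2, 6, -9], 0],
  [[0, 0, 0], [0, 7.2, -9], 0],
  [[0, 0, 0], [0, 7.2, -9], 0],
])

```text
t: 9.45
tool_pos: [0.5209, 0.0284, 0.2035]
tcp_rot: [1.0, 0.01, -0.001, 0.0]
contact_force: [0.1, -0.7, 0.5]
finger_gap: -0.0002
gripper_force: 0.0
```

```bash
python3 - <<'E'
from cap import *
t,q,o=st(); print(t,o["contact_force"])
rows(W(RK,openpath()[:1]+[-.006,-.036,0]),RK[2])
m=r.camera_model("wrist"); im=r.snapshot("wrist"); cv2.imwrite("pics/w3.png",im[:,:,::-1]); np.savez("w3.npz",K=m["K"],pose=m["pose"])
E
```

```text
[0.52088866 0.02835906 0.20347854] [ 0.13478069 -0.7287329   0.47399609]
turn [0.0, 0.1, 0.0]
[0.5226, 0.0293, 0.114] -> [0.2, -0.1, 8.9]
```

View pics/w3.png

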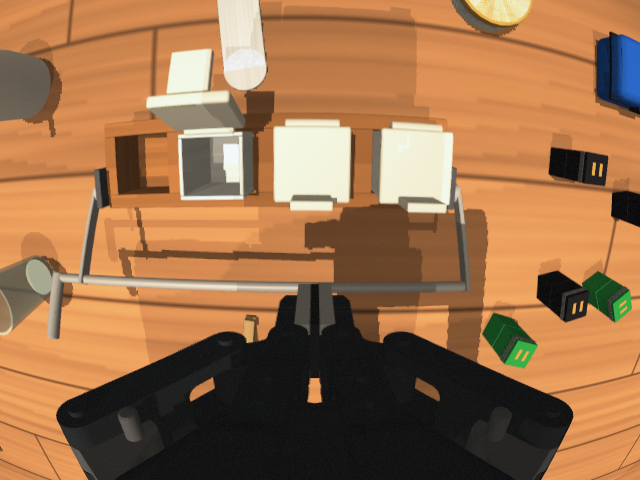

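Cap 3 (195,110) is wide open and its mouth at (213,165) is clear; caps 2 (312,165) and 1 (415,165) are still shut. Same move for cap 2, then cap 1.

Emit:
servo_tool([
  [[0, 0, 0], [0, 0, 4.5], 0],
  [[0, 0, 0], [0.2, -0.1, 8.9], 0],
  [[0, 0, 0], [0.7, -0.1, 8.9], 0],
  [[0, 0, 0], [1.2, -0.1, 8.2], 0],
  [[0, 0, 0], [1.9, -0.1, 7.5], 0],
  [[0, 0, 0], [2.6, -0.1, 7], 0],
  [[0, 0, 0], [3.3, -0.1, 6.6], 0],
  [[0, 0, 0], [4, -0.1, 6.2], 0],
  [[0, 0, 0], [4.9, -0.1, 5.9], 0],
  [[0, 0, 0], [5.9, -0.1, 5.8], 0],
  [[0, 0, 0], [6.8, -0.1, 5.8], 0],
  [[0, 0, 0], [8.2, -0.1, 6], 0],
  [[0, 0, 0], [10, -0.1, 6.3], 0],
  [[0, 0, 0], [11.7, -0.1, 6.8], 0],
  [[0, 0, 0], [11.7, -0.1, 6.8], 0],
  [[0, 0, 0], [11.7, -0.1, 4], 0],
  [[0, 0, 0], [7, 2, 0], 0],
  [[0, 0, 0], [2, 6, 0], 0],
  [[0, 0, 0], [0, 7.2, 0], 0],
  [[0, 0, 0], [0, 7.2, 0], 0],
])

```text
t: 12.0
tool_pos: [0.5226, -0.0437, 0.2042]
tcp_rot: [1.0, 0.009, 0.0, 0.0]
contact_force: [-0.5, 0.0, 0.8]
finger_gap: 0.0004
gripper_force: 0.0
```

```bash
python3 - <<'E'
from cap import *
t,q,o=st(); print(t,o["contact_force"])
rows(W(RK,openpath()[:1]+[-.006,-.108,0]),RK[2])
E
```

```text
[ 0.52258019 -0.04369594  0.20417409] [-0.46580818  0.00846946  0.80709306]
turn [0.0, -0.0, -0.0]
[0.524, -0.0427, 0.114] -> [0.1, -0.1, 9.0]
```

Emit:
servo_tool([
  [[0, 0, 0], [0, 0, 4.5], 0],
  [[0, 0, 0], [0.2, -0.1, 8.9], 0],
  [[0, 0, 0], [0.7, -0.1, 8.9], 0],
  [[0, 0, 0], [1.2, -0.1, 8.2], 0],
  [[0, 0, 0], [1.9, -0.1, 7.5], 0],
  [[0, 0, 0], [2.6, -0.1, 7], 0],
  [[0, 0, 0], [3.3, -0.1, 6.6], 0],
  [[0, 0, 0], [4, -0.1, 6.2], 0],
  [[0, 0, 0], [4.9, -0.1, 5.9], 0],
  [[0, 0, 0], [5.9, -0.1, 5.8], 0],
  [[0, 0, 0], [6.8, -0.1, 5.8], 0],
  [[0, 0, 0], [8.2, -0.1, 6], 0],
  [[0, 0, 0], [10, -0.1, 6.3], 0],
  [[0, 0, 0], [11.7, -0.1, 6.8], 0],
  [[0, 0, 0], [11.7, -0.1, 6.8], 0],
  [[0, 0, 0], [11.7, -0.1, 4], 0],
  [[0, 0, 0], [7, 4, -1], 0],
  [[0, 0, 0], [2, 9, -5], 0],
  [[0, 0, 0], [-2, 14, -5], 0],
  [[0, 0, 0], [-2, 15.6, -5], 0],
])

```text
t: 14.5
tool_pos: [0.5056, -0.2003, 0.255]
tcp_rot: [1.0, 0.01, 0.001, 0.0]
contact_force: [0.4, 0.1, -0.4]
finger_gap: -0.0001
gripper_force: 0.0
```

```bash
python3 - <<'E'
from cap import *
t,q,o=st(); print(t,q.as_quat(),o["contact_force"])
m=r.camera_model("wrist"); im=r.snapshot("wrist"); cv2.imwrite("pics/w4.png",im[:,:,::-1]); np.savez("w4.npz",K=m["K"],pose=m["pose"])
E
```

```text
[ 0.5055954  -0.20031097  0.25502325] [9.99946697e-01 1.02991614e-02 6.20877995e-04 3.80486944e-04] [ 0.42952065  0.06463169 -0.40257033]
```

View pics/w4.png

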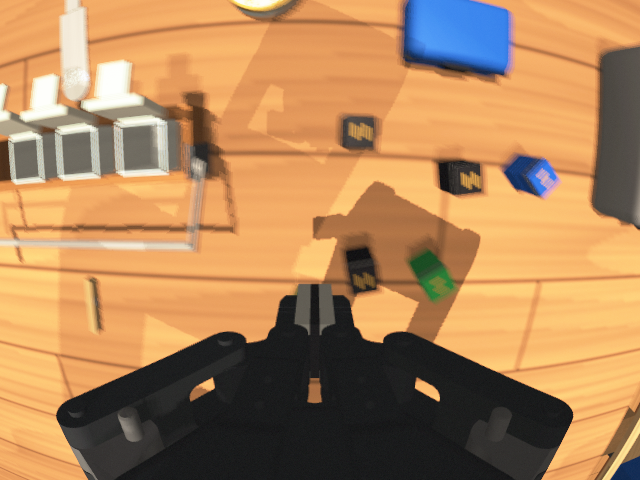

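All three caps are open (mouths at (140,145), (78,150), (27,158)). The black packs are at (358,132), (465,178) and (362,270), green at (432,275), blue at (531,175). The arm was still settling, so I take a sharp picture and crop the packs together.

```bash
python3 - <<'E'
from cap import *
m=r.camera_model("wrist"); im=r.snapshot("wrist")[:,:,::-1]; cv2.imwrite("pics/w5.png",im); np.savez("w5.npz",K=m["K"],pose=m["pose"])
print(st()[0])
cv_=cv2.resize(im[100:310,320:500],(686,800),interpolation=cv2.INTER_CUBIC)
a=cv2.resize(im[105:160,330:390],(400,367),interpolation=cv2.INTER_CUBIC)
b=cv2.resize(im[150:205,430:490],(400,367),interpolation=cv2.INTER_CUBIC)
c=cv2.resize(im[240:295,330:390],(400,233*1+134),interpolation=cv2.INTER_CUBIC)
o=np.zeros((600,800,3),np.uint8); S=300
for i,(x,y) in enumerate(((330,105),(430,150),(335,240))):
    k=cv2.resize(im[y:y+60,x:x+60],(300,300),interpolation=cv2.INTER_CUBIC); o[(i//2)*300:(i//2)*300+300,(i%2)*300:(i%2)*300+300]=k
o=cv2.convertScaleAbs(o,alpha=1.6,beta=20); cv2.imwrite("pics/crop5.png",o)
E
```

```text
[ 0.50561662 -0.20245537  0.25500859]
```

View pics/crop5.png

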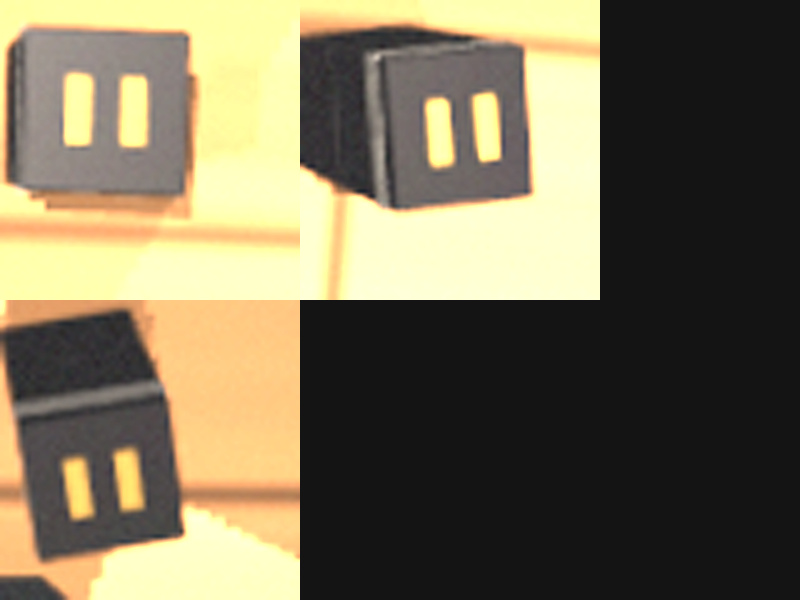

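Crop: top-face corners are clear. A is nearly square to the view, while B (right) and C (below) are turned by a few degrees. Now I compute poses and moves.

```bash
python3 - <<'E'
from cap import *
z=np.load("w5.npz"); mw={"K":z["K"],"pose":z["pose"]}
Q={"A":((330,105),[(26,30),(188,33),(185,195),(22,187)]),"B":((430,150),[(82,54),(222,43),(231,193),(94,209)]),"C":((335,240),[(24,117),(167,98),(183,235),(42,259)])}
for k,(o,c) in Q.items():
    w=at("wrist",np.array(c)/5+o,.064,mw); 
    e=[np.linalg.norm(w[i]-w[i-1]) for i in range(4)]
    v=[w[1]-w[0],w[2]-w[3]]; yaw=[np.degrees(np.arctan2(d[0],-d[1])) for d in v]; u=[w[0]-w[3],w[1]-w[2]]; yaw+=[np.degrees(np.arctan2(-d[1]*1,d[0])) for d in u]
    print(k,w.mean(0).round(4),np.round(e,4),"yawdeg(-)",np.round(yaw,1))
    g=w.mean(0); rows([(g[0],g[1],.17),(g[0],g[1],.04)],RK[2])
E
```

```text
A [ 0.5821 -0.2366] [0.0284 0.029  0.0295 0.0294] yawdeg(-) [ 1.3 -0.8  0.1 -0.7]
turn [0.1, -0.1, -0.1]
[0.5821, -0.2366, 0.17] -> [7.6, 3.5, 8.5]
[0.5821, -0.2366, 0.04] -> [7.6, 3.5, 21.5]
B [ 0.5436 -0.3449] [0.0298 0.0295 0.0294 0.0293] yawdeg(-) [ 8.2  9.1 -9.4 -9.1]
turn [0.1, -0.1, -0.1]
[0.5436, -0.3449, 0.17] -> [3.5, 14.3, 8.5]
[0.5436, -0.3449, 0.04] -> [3.5, 14.3, 21.5]
C [ 0.4413 -0.2468] [0.0302 0.0278 0.0292 0.0284] yawdeg(-) [  8.7  10.9  -9.2 -10.2]
turn [0.1, -0.1, -0.1]
[0.4413, -0.2468, 0.17] -> [-6.5, 4.3, 8.5]
[0.4413, -0.2468, 0.04] -> [-6.5, 4.3, 21.5]
```

Emit:
servo_tool([
  [[0, 0, 0], [4, 1.5, 4], 5],
  [[0, 0, 0], [7.6, 3.5, 8], 5],
  [[0, 0, 0], [7.6, 3.5, 11], 5],
  [[0, 0, 0], [7.6, 3.5, 14], 5],
  [[0, 0, 0], [7.6, 3.5, 17], 5],
  [[0, 0, 0], [7.6, 3.5, 20], 5],
  [[0, 0, 0], [7.6, 3.5, 21.9], 5],
  [[0, 0, 0], [7.6, 3.5, 21.9], 5],
  [[0, 0, 0], [7.6, 3.5, 21.9], 2],
  [[0, 0, 0], [7.6, 3.5, 21.9], 2],
  [[0, 0, 0], [7.6, 3.5, 21.9], 2],
  [[0, 0, 0], [7.6, 3.5, 21.9], 2],
  [[0, 0, 0], [7.6, 3.5, 21.9], 2],
  [[0, 0, 0], [7.6, 3.5, 18], 2],
  [[0, 0, 0], [7.6, 3.5, 13], 2],
  [[0, 0, 0], [7.6, 3.5, 8], 2],
  [[0, 0, 0], [7.6, 3.5, 4], 2],
  [[0, 0, 0], [7.6, 3.5, 4], 2],
  [[0, 0, 0], [7.6, 3.5, 4], 2],
], force=30)

```text
t: 16.98
tool_pos: [0.584, -0.2325, 0.213]
tcp_rot: [1.0, 0.01, -0.0, -0.0]
contact_force: [-0.8, -0.1, -1.1]
finger_gap: 0.0297
gripper_force: 34.3
```

```bash
python3 - <<'E'
from cap import *
t,q,o=st(); print(t,o["contact_force"],o["finger_gap"],o["gripper_force"])
rows(W(RK,[(0,-.108,.21),(0,-.108,.096)]),RK[2])
E
```

```text
[ 0.58395396 -0.23246212  0.21297123] [-0.77465197 -0.06678729 -1.14878353] 0.02965559222271069 34.30320558283228
turn [-0.0, 0.0, 0.1]
[0.571, -0.0418, 0.21] -> [-0.9, -19.1, 0.3]
[0.571, -0.0418, 0.096] -> [-0.9, -19.1, 11.7]
```

Emit:
servo_tool([
  [[0, 0, 0], [0, -4.5, 0], 2],
  [[0, 0, 0], [-0.5, -9, 0], 2],
  [[0, 0, 0], [-0.7, -14, 0], 2],
  [[0, 0, 0], [-0.7, -18, 0], 2],
  [[0, 0, 0], [-0.7, -19.1, 0], 2],
  [[0, 0, 0], [-0.7, -19.1, 0], 2],
  [[0, 0, 0], [-0.7, -19.1, 0.5], 2],
  [[0, 0, 0], [-0.7, -19.1, 2.5], 2],
  [[0, 0, 0], [-0.7, -19.1, 4.5], 2],
  [[0, 0, 0], [-0.7, -19.1, 6.5], 2],
  [[0, 0, 0], [-0.7, -19.1, 8.5], 2],
  [[0, 0, 0], [-0.7, -19.1, 8.5], 2],
  [[0, 0, 0], [-0.7, -19.1, 8.5], 2],
])

```text
t: 18.6
tool_pos: [0.5737, -0.0425, 0.1287]
tcp_rot: [1.0, 0.01, 0.0, 0.0]
contact_force: [-1.0, -0.6, -1.0]
finger_gap: 0.0299
gripper_force: 34.3
```

```bash
python3 - <<'E'
from cap import *
t,q,o=st(); print(t,o["contact_force"],o["finger_gap"],o["gripper_force"])
rows(W(RK,[(0,-.108,.21),(0,-.108,.096)]),RK[2])
m=r.camera_model("wrist"); im=r.snapshot("wrist")[:,:,::-1]; cv2.imwrite("pics/w6.png",im); cv2.imwrite("pics/w6c.png",cv2.resize(im[60:310,190:440],(600,600)))
E
```

```text
[ 0.57368352 -0.04254887  0.12868527] [-1.0120563  -0.57158468 -0.97399619] 0.029929597320249825 34.27267821359436
turn [0.0, -0.0, 0.0]
[0.571, -0.0418, 0.21] -> [-0.3, -0.1, -8.1]
[0.571, -0.0418, 0.096] -> [-0.3, -0.1, 3.3]
```

View pics/w6c.png

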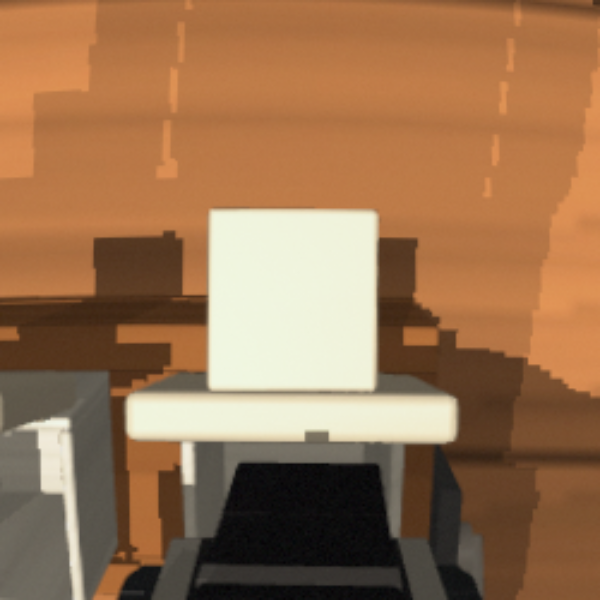

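Pack 1 hangs over tube 1 (mouth walls at crop columns 185–403, pack at 237–382), about 3 mm too far to −y. I shift it, lower it and release.

Emit:
servo_tool([
  [[0, 0, 0], [-0.1, -0.25, 0], 2],
  [[0, 0, 0], [-0.1, -0.25, 0.5], 2],
  [[0, 0, 0], [-0.1, -0.25, 1.5], 2],
  [[0, 0, 0], [-0.1, -0.25, 2.5], 2],
  [[0, 0, 0], [-0.1, -0.25, 3.2], 2],
  [[0, 0, 0], [-0.1, -0.25, 3.2], 2],
  [[0, 0, 0], [-0.1, -0.25, 3.2], 2],
])

```text
t: 19.52
tool_pos: [0.5725, -0.0394, 0.0963]
tcp_rot: [1.0, 0.01, 0.0, 0.0]
contact_force: [-0.4, 0.2, -0.7]
finger_gap: 0.0294
gripper_force: 34.3
```

Emit:
servo_tool([
  [[0, 0, 0], [0, 0, 0], 4.2],
  [[0, 0, 0], [0, 0, 0], 4.2],
  [[0, 0, 0], [0, 0, 0], 4.2],
  [[0, 0, 0], [0, 0, -3], 4.2],
  [[0, 0, 0], [0, 0, -8], 4.2],
  [[0, 0, 0], [0, 0, -13], 4.2],
  [[0, 0, 0], [-3, 5, -15.9], 0],
  [[0, 0, 0], [-6.7, 10, -15.9], 0],
  [[0, 0, 0], [-6.7, 15, -15.9], 0],
  [[0, 0, 0], [-6.4, 16.4, -15.9], 0],
  [[0, 0, 0], [-6.4, 16.4, -15.9], 0],
  [[0, 0, 0], [-6.4, 16.4, -15.9], 0],
  [[0, 0, 0], [-6.4, 16.4, -15.9], 0],
])

```text
t: 21.15
tool_pos: [0.5118, -0.2035, 0.2552]
tcp_rot: [1.0, 0.011, -0.0, -0.0]
contact_force: [-0.4, 0.4, -0.3]
finger_gap: 0.0001
gripper_force: 0.0
```

```bash
cat > diff.py <<'E'
from cap import *
import sys
t,q,o=st(); print(t,o["contact_force"])
m=r.camera_model("wrist"); im=r.snapshot("wrist")[:,:,::-1].copy(); n=sys.argv[1]; cv2.imwrite(f"pics/{n}.png",im)
ref=cv2.imread("pics/w5.png")
g0=cv2.cvtColor(ref,6).astype(np.float32); g1=cv2.cvtColor(im,6)
for nm,(x,y) in {"B":(440,155),"C":(338,250)}.items():
    tp=ref[y:y+45,x:x+45]; s=im[60:330,320:600]; res=cv2.matchTemplate(s,tp,cv2.TM_CCOEFF_NORMED); _,v,_,p=cv2.minMaxLoc(res); print(nm,(p[0]+320-x,p[1]+60-y),round(v,3))
o=np.zeros((360,800,3),np.uint8); o[:,:400]=cv2.resize(im[60:330,300:600],(400,360)); o[:,400:]=cv2.resize(im[100:210,0:180],(400,244)).repeat(2,0)[:360] if 0 else cv2.copyMakeBorder(cv2.resize(im[100:210,0:180],(400,244)),0,116,0,0,0)
cv2.imwrite(f"pics/{n}c.png",o)
rows([(.5436,-.3449,.17),(.5436,-.3449,.0355),(.4413,-.2468,.17),(.4413,-.2468,.0355)],RK[2])
E
python3 diff.py w7
```

```text
[ 0.51182889 -0.20345659  0.25518097] [-0.4059898   0.42475751 -0.31663612]
B (1, 8) 0.981
C (1, 7) 0.937
turn [-0.0, 0.0, 0.2]
[0.5436, -0.3449, 0.17] -> [2.9, 14.2, 8.5]
[0.5436, -0.3449, 0.0355] -> [2.9, 14.2, 22.0]
[0.4413, -0.2468, 0.17] -> [-7.1, 4.2, 8.5]
[0.4413, -0.2468, 0.0355] -> [-7.1, 4.2, 22.0]
```

View pics/w7c.png

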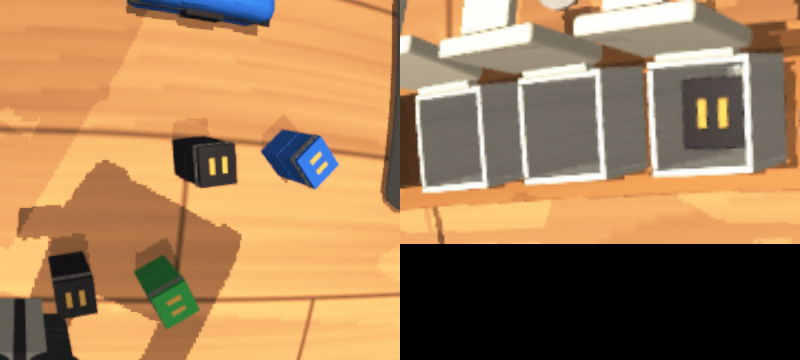

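Pack 1 sits in tube 1 (crop (712,113)). B and C haven't moved: the ~7 px offset matches the camera shift. Picking B now.

Emit:
servo_tool([
  [[0, 0, -4], [1, 5, 3], 4.6],
  [[0, 0, -8], [2.9, 10, 6], 4.6],
  [[0, 0, -8], [2.9, 14.2, 9], 4.6],
  [[0, 0, -8], [2.9, 14.2, 12], 4.6],
  [[0, 0, -8], [2.9, 14.2, 15], 4.6],
  [[0, 0, -8], [2.9, 14.2, 18], 4.6],
  [[0, 0, -8], [2.9, 14.2, 21], 4.6],
  [[0, 0, -8], [2.9, 14.2, 22], 4.6],
  [[0, 0, -8], [2.9, 14.2, 22], 4.6],
  [[0, 0, -8], [2.9, 14.2, 22], 2],
  [[0, 0, -8], [2.9, 14.2, 22], 2],
  [[0, 0, -8], [2.9, 14.2, 22], 2],
  [[0, 0, -8], [2.9, 14.2, 22], 2],
  [[0, 0, -8], [2.9, 14.2, 22], 2],
  [[0, 0, -8], [2.9, 14.2, 18], 2],
  [[0, 0, -8], [2.9, 14.2, 13], 2],
  [[0, 0, -8], [2.9, 14.2, 8], 2],
  [[0, 0, -4], [2.9, 14.2, 4], 2],
  [[0, 0, 0], [2.9, 14.2, 4], 2],
  [[0, 0, 0], [2.9, 14.2, 4], 2],
])

```text
t: 23.7
tool_pos: [0.5437, -0.3461, 0.216]
tcp_rot: [1.0, 0.01, 0.0, 0.0]
contact_force: [0.2, -1.0, -1.7]
finger_gap: 0.0294
gripper_force: 35.1
```

```bash
python3 - <<'E'
from cap import *
t,q,o=st(); print(t,o["contact_force"],o["finger_gap"],o["gripper_force"])
rows(W(RK,[(0,-.036,.215),(0,-.036,.096)]),RK[2])
E
```

```text
[ 0.543671   -0.34609807  0.21602956] [ 0.1723612  -0.9855688  -1.65268187] 0.029381407341661652 35.13846695423126
turn [0.0, -0.0, 0.1]
[0.5696, 0.0302, 0.215] -> [3.4, -37.6, 0.1]
[0.5696, 0.0302, 0.096] -> [3.4, -37.6, 12.0]
```

Emit:
servo_tool([
  [[0, 0, 0], [0, -5, 0], 2],
  [[0, 0, 0], [1, -10, 0], 2],
  [[0, 0, 0], [2, -15, 0], 2],
  [[0, 0, 0], [3, -20, 0], 2],
  [[0, 0, 0], [3.4, -25, 0], 2],
  [[0, 0, 0], [3.4, -30, 0], 2],
  [[0, 0, 0], [3.4, -34, 0], 2],
  [[0, 0, 0], [3.4, -37, 0], 2],
  [[0, 0, 0], [3.4, -37.7, 0], 2],
  [[0, 0, 0], [3.4, -37.7, 0], 2],
  [[0, 0, 0], [3.4, -37.7, 2], 2],
  [[0, 0, 0], [3.4, -37.7, 5], 2],
  [[0, 0, 0], [3.4, -37.7, 7], 2],
  [[0, 0, 0], [3.4, -37.7, 8.5], 2],
  [[0, 0, 0], [3.4, -37.7, 8.7], 2],
  [[0, 0, 0], [3.4, -37.7, 8.7], 2],
  [[0, 0, 0], [3.4, -37.7, 8.7], 2],
])

```text
t: 25.82
tool_pos: [0.5704, 0.0315, 0.1291]
tcp_rot: [1.0, 0.01, 0.001, 0.0]
contact_force: [-0.3, 0.9, -0.8]
finger_gap: 0.0293
gripper_force: 35.1
```

```bash
python3 - <<'E'
from cap import *
t,q,o=st(); print(t,o["contact_force"],o["finger_gap"],o["gripper_force"])
rows(W(RK,[(0,-.036,.096)]),RK[2])
im=r.snapshot("wrist")[:,:,::-1]; cv2.imwrite("pics/w8.png",im)
# pack vs tube columns on a few rows
g=im.max(2)
for y in (248,254,258,262,268): print(y,g[y,255:375:4].tolist())
E
```

```text
[0.57040016 0.03153277 0.12906621] [-0.32948513  0.90518274 -0.8350108 ] 0.029338044252553108 35.095712542533875
turn [0.0, -0.1, 0.1]
[0.5696, 0.0302, 0.096] -> [-0.1, 0.1, 3.3]
248 [168, 166, 166, 167, 239, 126, 91, 81, 93, 91, 92, 92, 91, 91, 83, 81, 84, 81, 83, 83, 83, 82, 113, 89, 88, 91, 122, 79, 81, 80]
254 [178, 175, 143, 85, 237, 142, 92, 14, 16, 19, 18, 15, 14, 10, 16, 17, 16, 8, 7, 15, 12, 13, 73, 90, 92, 90, 122, 84, 80, 83]
258 [181, 87, 88, 88, 237, 154, 88, 16, 16, 14, 16, 12, 13, 11, 15, 16, 13, 13, 16, 12, 18, 11, 25, 91, 90, 88, 120, 88, 87, 87]
262 [181, 88, 89, 87, 119, 165, 88, 17, 16, 16, 12, 13, 16, 13, 16, 15, 12, 12, 13, 15, 13, 16, 13, 90, 90, 90, 122, 87, 87, 87]
268 [180, 87, 88, 88, 122, 109, 34, 18, 19, 8, 14, 15, 15, 16, 9, 12, 15, 14, 13, 15, 16, 13, 15, 65, 91, 91, 124, 87, 86, 89]
```

Emit:
servo_tool([
  [[0, 0, 0], [0, 0.1, 1], 2],
  [[0, 0, 0], [0, 0.1, 2.2], 2],
  [[0, 0, 0], [0, 0.1, 3.2], 2],
  [[0, 0, 0], [0, 0.1, 3.2], 2],
  [[0, 0, 0], [0, 0.1, 3.2], 4.2],
  [[0, 0, 0], [0, 0.1, 3.2], 4.2],
  [[0, 0, 0], [0, 0.1, 3.2], 4.2],
  [[0, 0, 0], [0, 0.1, 0], 4.2],
  [[0, 0, 0], [0, 0.1, -5], 4.2],
  [[0, 0, 0], [0, 0.1, -10], 4.2],
  [[0, 0, 0], [-3, 5, -12.6], 0],
  [[0, 0, 0], [-6, 10, -12.6], 0],
  [[0, 0, 0], [-6.4, 15, -12.6], 0],
  [[0, 0, 0], [-6.4, 20, -12.6], 0],
  [[0, 0, 0], [-6.4, 23.4, -12.6], 0],
  [[0, 0, 0], [-6.4, 23.4, -12.6], 0],
  [[0, 0, 0], [-6.4, 23.4, -12.6], 0],
  [[0, 0, 0], [-6.4, 23.4, -12.6], 0],
])

```text
t: 28.12
tool_pos: [0.5107, -0.2027, 0.2544]
tcp_rot: [1.0, 0.011, -0.0, -0.0]
contact_force: [-0.4, 0.6, 0.3]
finger_gap: 0.0004
gripper_force: 0.0
```

```bash
python3 diff.py w9
```

```text
[ 0.51073216 -0.20272531  0.25436686] [-0.44083358  0.60490427  0.307976  ]
B (-94, 105) 0.638
C (2, 7) 0.94
turn [-0.0, -0.0, 0.1]
[0.5436, -0.3449, 0.17] -> [3.0, 14.3, 8.4]
[0.5436, -0.3449, 0.0355] -> [3.0, 14.3, 21.9]
[0.4413, -0.2468, 0.17] -> [-7.0, 4.3, 8.4]
[0.4413, -0.2468, 0.0355] -> [-7.0, 4.3, 21.9]
```

View pics/w9c.png

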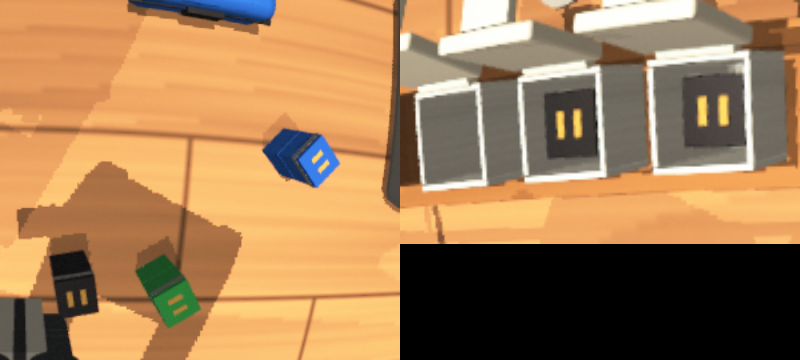

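Packs 1 and 2 are seated (crop (712,113), (570,123)), and pack C is still at crop (75,283). Picking C.

Emit:
servo_tool([
  [[0, 0, -4], [-3, 2, 3], 4.6],
  [[0, 0, -8.6], [-7, 4.3, 6], 4.6],
  [[0, 0, -8.6], [-7, 4.3, 9], 4.6],
  [[0, 0, -8.6], [-7, 4.3, 12], 4.6],
  [[0, 0, -8.6], [-7, 4.3, 15], 4.6],
  [[0, 0, -8.6], [-7, 4.3, 18], 4.6],
  [[0, 0, -8.6], [-7, 4.3, 21], 4.6],
  [[0, 0, -8.6], [-7, 4.3, 21.9], 4.6],
  [[0, 0, -8.6], [-7, 4.3, 21.9], 4.6],
  [[0, 0, -8.6], [-7, 4.3, 21.9], 2],
  [[0, 0, -8.6], [-7, 4.3, 21.9], 2],
  [[0, 0, -8.6], [-7, 4.3, 21.9], 2],
  [[0, 0, -8.6], [-7, 4.3, 21.9], 2],
  [[0, 0, -8.6], [-7, 4.3, 21.9], 2],
  [[0, 0, -8.6], [-7, 4.3, 18], 2],
  [[0, 0, -8.6], [-7, 4.3, 13], 2],
  [[0, 0, -8.6], [-7, 4.3, 8], 2],
  [[0, 0, -4], [-7, 4.3, 4], 2],
  [[0, 0, 0], [-7, 4.3, 4], 2],
  [[0, 0, 0], [-7, 4.3, 4], 2],
])

```text
t: 30.68
tool_pos: [0.4417, -0.2482, 0.215]
tcp_rot: [1.0, 0.01, 0.001, 0.0]
contact_force: [-0.3, 0.4, -2.0]
finger_gap: 0.0297
gripper_force: 34.6
```

```bash
python3 - <<'E'
from cap import *
t,q,o=st(); print(t,o["contact_force"],o["finger_gap"],o["gripper_force"])
rows(W(RK,[(0,.036,.215),(0,.036,.096)]),RK[2])
E
```

```text
[ 0.44166305 -0.24815133  0.21502477] [-0.28124582  0.42045052 -2.03425712] 0.029744549207681267 34.56137001514435
turn [0.0, -0.1, 0.1]
[0.5682, 0.1022, 0.215] -> [13.4, -34.8, -0.0]
[0.5682, 0.1022, 0.096] -> [13.4, -34.8, 11.9]
```

Emit:
servo_tool([
  [[0, 0, 0], [2, -4, 0], 2],
  [[0, 0, 0], [5, -9, 0], 2],
  [[0, 0, 0], [8, -14, 0], 2],
  [[0, 0, 0], [10, -19, 0], 2],
  [[0, 0, 0], [12, -24, 0], 2],
  [[0, 0, 0], [13.4, -29, 0], 2],
  [[0, 0, 0], [13.4, -33, 0], 2],
  [[0, 0, 0], [13.4, -34.8, 0], 2],
  [[0, 0, 0], [13.4, -34.8, 0], 2],
  [[0, 0, 0], [13.4, -34.8, 0], 2],
  [[0, 0, 0], [13.4, -34.8, 2], 2],
  [[0, 0, 0], [13.4, -34.8, 5], 2],
  [[0, 0, 0], [13.4, -34.8, 7], 2],
  [[0, 0, 0], [13.4, -34.8, 8.5], 2],
  [[0, 0, 0], [13.4, -34.8, 8.6], 2],
  [[0, 0, 0], [13.4, -34.8, 8.6], 2],
  [[0, 0, 0], [13.4, -34.8, 8.6], 2],
])

```text
t: 32.8
tool_pos: [0.5689, 0.1026, 0.1291]
tcp_rot: [1.0, 0.01, 0.001, -0.0]
contact_force: [1.0, -0.1, -1.8]
finger_gap: 0.0296
gripper_force: 34.5
```

```bash
python3 - <<'E'
from cap import *
t,q,o=st(); print(t,o["contact_force"],o["finger_gap"],o["gripper_force"])
rows(W(RK,[(0,.036,.096)]),RK[2])
im=r.snapshot("wrist")[:,:,::-1]; cv2.imwrite("pics/w10.png",im)
g=im.max(2)
for y in (248,258,262): print(y,g[y,255:375:4].tolist())
E
```

```text
[0.5689436  0.10259885 0.12910254] [ 1.04707157 -0.14985516 -1.80634788] 0.02956864479326804 34.51497495174408
turn [-0.0, -0.1, 0.1]
[0.5682, 0.1022, 0.096] -> [-0.1, 0.0, 3.3]
248 [170, 170, 169, 179, 239, 89, 92, 91, 123, 123, 122, 122, 121, 108, 107, 108, 105, 104, 96, 94, 93, 100, 97, 92, 89, 113, 121, 82, 80, 82]
258 [182, 89, 88, 97, 240, 92, 92, 23, 15, 17, 15, 16, 18, 11, 15, 17, 20, 13, 16, 14, 13, 8, 51, 90, 92, 116, 110, 88, 88, 87]
262 [185, 89, 89, 92, 243, 93, 71, 15, 12, 14, 18, 18, 13, 16, 14, 12, 17, 13, 18, 15, 16, 11, 12, 91, 93, 117, 105, 89, 88, 89]
```

Emit:
servo_tool([
  [[0, 0, 0], [0, 0, 1], 2],
  [[0, 0, 0], [0, 0, 2.2], 2],
  [[0, 0, 0], [0, 0, 3.2], 2],
  [[0, 0, 0], [0, 0, 3.2], 2],
  [[0, 0, 0], [0, 0, 3.2], 4.2],
  [[0, 0, 0], [0, 0, 3.2], 4.2],
  [[0, 0, 0], [0, 0, 3.2], 4.2],
  [[0, 0, 0], [0, 0, 0], 4.2],
  [[0, 0, 0], [0, 0, -5], 4.2],
  [[0, 0, 0], [0, 0, -10], 4.2],
  [[0, 0, 0], [-3, 3, -13], 0],
  [[0, 0, 0], [-7, 7.2, -15], 0],
  [[0, 0, 0], [-7, 7.2, -15], 0],
  [[0, 0, 0], [-7, 7.2, -15], 0],
  [[0, 0, 0], [-7, 7.2, -15], 0],
])

```text
t: 34.72
tool_pos: [0.5004, 0.0297, 0.2779]
tcp_rot: [1.0, 0.011, -0.0, -0.0]
contact_force: [-0.7, -0.3, 0.0]
finger_gap: -0.0003
gripper_force: 0.0
```

```bash
cat >> cap.py <<'E'
def closepath():
    out=[]
    for d,tz in ((112,18),(100,26),(90,34),(78,40),(66,42),(54,42),(42,40),(30,38),(20,32),(12,25),(5,18),(0,14)):
        th=np.radians(d); x=-46*np.cos(th)+36*np.sin(th)
        out.append((.026+(x+11-2)/1000,0,.09+tz/1000))
    return np.array(out)
E
python3 - <<'E'
from cap import *
t,q,o=st(); print(t,o["contact_force"])
m=r.camera_model("wrist"); im=r.snapshot("wrist")[:,:,::-1]; cv2.imwrite("pics/w11.png",im); np.savez("w11.npz",K=m["K"],pose=m["pose"])
cv2.imwrite("pics/w11c.png",cv2.resize(im[60:260,150:500],(800,457)))
P=closepath(); print((P*1000).round().tolist()); print(((P-P[0])*[100,-100,-100]).round(1).tolist())
rows(W(RK,[P[0]+[.03,.036,.08],P[0]+[.03,.036,0],P[0]+[0,.036,0]]),RK[2])
E
```

```text
[0.50037455 0.02971606 0.2778751 ] [-0.74787299 -0.33772456  0.03958577]
[[86.0, 0.0, 108.0], [78.0, 0.0, 116.0], [71.0, 0.0, 124.0], [61.0, 0.0, 130.0], [49.0, 0.0, 132.0], [37.0, 0.0, 132.0], [25.0, 0.0, 130.0], [13.0, 0.0, 128.0], [4.0, 0.0, 122.0], [-3.0, 0.0, 115.0], [-8.0, 0.0, 108.0], [-11.0, 0.0, 104.0]]
[[0.0, -0.0, -0.0], [-0.7, -0.0, -0.8], [-1.5, -0.0, -1.6], [-2.5, -0.0, -2.2], [-3.6, -0.0, -2.4], [-4.9, -0.0, -2.4], [-6.1, -0.0, -2.2], [-7.2, -0.0, -2.0], [-8.2, -0.0, -1.4], [-8.8, -0.0, -0.7], [-9.3, -0.0, -0.0], [-9.7, -0.0, 0.4]]
turn [-0.0, 0.0, 0.1]
[0.6838, 0.1044, 0.188] -> [18.5, -7.1, 9.0]
[0.6838, 0.1044, 0.108] -> [18.5, -7.1, 17.0]
[0.6538, 0.1039, 0.108] -> [15.5, -7.1, 17.0]
```

View pics/w11c.png

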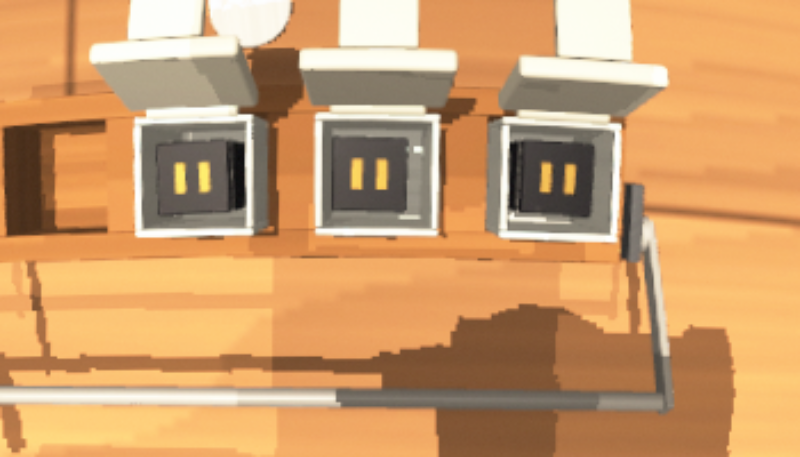

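All three packs are in their tubes (crop (195,178), (370,172), (563,178)) and the caps lean back. I close cap 3 from behind.

Emit:
servo_tool([
  [[0, 0, 0], [6, -3, 2], 0],
  [[0, 0, 0], [12, -7.1, 2], 0],
  [[0, 0, 0], [18, -7.1, 3], 0],
  [[0, 0, 0], [18.5, -7.1, 9], 0],
  [[0, 0, 0], [18.5, -7.1, 14], 0],
  [[0, 0, 0], [18.5, -7.1, 17], 0],
  [[0, 0, 0], [16.5, -7.1, 17], 0],
  [[0, 0, 0], [15.5, -7.1, 17], 0],
  [[0, 0, 0], [14.8, -7.1, 16.2], 0],
  [[0, 0, 0], [14, -7.1, 15.4], 0],
  [[0, 0, 0], [13, -7.1, 14.8], 0],
  [[0, 0, 0], [11.9, -7.1, 14.6], 0],
  [[0, 0, 0], [10.6, -7.1, 14.6], 0],
  [[0, 0, 0], [9.4, -7.1, 14.8], 0],
  [[0, 0, 0], [8.3, -7.1, 15], 0],
  [[0, 0, 0], [7.3, -7.1, 15.6], 0],
  [[0, 0, 0], [6.7, -7.1, 16.3], 0],
  [[0, 0, 0], [6.2, -7.1, 17], 0],
  [[0, 0, 0], [5.8, -7.1, 17.4], 0],
  [[0, 0, 0], [5.8, -7.1, 17.4], 0],
])

```text
t: 37.28
tool_pos: [0.5563, 0.1013, 0.104]
tcp_rot: [1.0, 0.01, -0.0, 0.0]
contact_force: [1.0, 0.2, -0.5]
finger_gap: 0.0
gripper_force: 0.3
```

Emit:
servo_tool([
  [[0, 0, 0], [0.5, 0, 0], 0],
  [[0, 0, 0], [0.5, 0, 0.4], 0],
  [[0, 0, 0], [0.5, 0, 0.6], 0],
  [[0, 0, 0], [0.5, 0, 0.7], 0],
  [[0, 0, 0], [0.5, 0, 0.7], 0],
  [[0, 0, 0], [0.5, 0, 0.7], 0],
])

```text
t: 38.02
tool_pos: [0.5614, 0.1014, 0.0977]
tcp_rot: [1.0, 0.01, 0.0, 0.0]
contact_force: [-2.2, -1.4, 10.0]
finger_gap: 0.0
gripper_force: 5.4
```

Emit:
servo_tool([
  [[0, 0, 0], [0.3, 0, -4], 0],
  [[0, 0, 0], [0.3, 0, -9], 0],
  [[0, 0, 0], [5, 3, -10], 0],
  [[0, 0, 0], [10, 7.2, -10], 0],
  [[0, 0, 0], [12, 7.2, -8], 0],
  [[0, 0, 0], [12, 7.2, -8], 0],
  [[0, 0, 0], [12, 7.2, -8], 0],
])

```text
t: 38.9
tool_pos: [0.682, 0.0323, 0.1772]
tcp_rot: [1.0, 0.01, -0.001, -0.0]
contact_force: [0.1, 0.1, 0.5]
finger_gap: -0.0002
gripper_force: 0.0
```

```bash
python3 - <<'E'
from cap import *
t,q,o=st(); print(t,o["contact_force"]); P=closepath()
rows(W(RK,[P[0]+[.03,-.036,0],P[0]+[0,-.036,0]]),RK[2])
E
```

```text
[0.68199068 0.03225744 0.17717098] [0.13893417 0.10929527 0.46597036]
turn [-0.0, 0.1, 0.1]
[0.6852, 0.0324, 0.108] -> [0.3, -0.0, 6.9]
[0.6552, 0.0319, 0.108] -> [-2.7, -0.0, 6.9]
```

Emit:
servo_tool([
  [[0, 0, 0], [0.3, 0, 4], 0],
  [[0, 0, 0], [0.3, 0, 6.9], 0],
  [[0, 0, 0], [-1.5, 0, 6.9], 0],
  [[0, 0, 0], [-2.7, 0, 6.9], 0],
  [[0, 0, 0], [-3.4, 0, 6.1], 0],
  [[0, 0, 0], [-4.2, 0, 5.3], 0],
  [[0, 0, 0], [-5.2, 0, 4.7], 0],
  [[0, 0, 0], [-6.3, 0, 4.5], 0],
  [[0, 0, 0], [-7.6, 0, 4.5], 0],
  [[0, 0, 0], [-8.8, 0, 4.7], 0],
  [[0, 0, 0], [-9.9, 0, 4.9], 0],
  [[0, 0, 0], [-10.9, 0, 5.5], 0],
  [[0, 0, 0], [-11.5, 0, 6.2], 0],
  [[0, 0, 0], [-12, 0, 6.9], 0],
  [[0, 0, 0], [-12.4, 0, 7.3], 0],
  [[0, 0, 0], [-11.9, 0, 7.3], 0],
  [[0, 0, 0], [-11.9, 0, 7.7], 0],
  [[0, 0, 0], [-11.9, 0, 7.9], 0],
  [[0, 0, 0], [-11.9, 0, 8], 0],
  [[0, 0, 0], [-11.9, 0, 8], 0],
])

```text
t: 41.4
tool_pos: [0.5641, 0.0295, 0.0978]
tcp_rot: [1.0, 0.01, 0.0, 0.0]
contact_force: [-1.1, -0.6, 10.1]
finger_gap: 0.0004
gripper_force: 5.0
```

Emit:
servo_tool([
  [[0, 0, 0], [0, 0, 0], 0],
  [[0, 0, 0], [0, 0, 0], 0],
])

```text
t: 41.65
tool_pos: [0.5641, 0.0295, 0.0978]
tcp_rot: [1.0, 0.01, 0.0, 0.0]
contact_force: [-1.9, -0.3, 9.6]
finger_gap: -0.0002
gripper_force: 4.9
```

Cap 2 is shut (10 N at 97.8 mm). On to cap 1.

Emit:
servo_tool([
  [[0, 0, 0], [0.3, 0, -4], 0],
  [[0, 0, 0], [0.3, 0, -9], 0],
  [[0, 0, 0], [5, 3, -10], 0],
  [[0, 0, 0], [10, 7.2, -10], 0],
  [[0, 0, 0], [12, 7.2, -8], 0],
  [[0, 0, 0], [12, 7.2, -8], 0],
  [[0, 0, 0], [12, 7.2, -8], 0],
])

```text
t: 42.52
tool_pos: [0.6846, -0.0397, 0.1772]
tcp_rot: [1.0, 0.011, -0.001, -0.0]
contact_force: [1.0, -0.5, 0.7]
finger_gap: -0.0001
gripper_force: 0.0
```

```bash
python3 - <<'E'
from cap import *
t,q,o=st(); print(t,o["contact_force"]); P=closepath()
rows(W(RK,[P[0]+[.03,-.108,0],P[0]+[0,-.108,0]]),RK[2])
E
```

```text
[ 0.68455394 -0.03966306  0.17724819] [ 1.00202923 -0.45618817  0.6628375 ]
turn [-0.0, 0.1, 0.1]
[0.6866, -0.0395, 0.108] -> [0.2, -0.0, 6.9]
[0.6566, -0.0401, 0.108] -> [-2.8, -0.0, 6.9]
```

Emit:
servo_tool([
  [[0, 0, 0], [0.2, 0, 4], 0],
  [[0, 0, 0], [0.2, 0, 6.9], 0],
  [[0, 0, 0], [-1.6, 0, 6.9], 0],
  [[0, 0, 0], [-2.8, 0, 6.9], 0],
  [[0, 0, 0], [-3.5, 0, 6.1], 0],
  [[0, 0, 0], [-4.3, 0, 5.3], 0],
  [[0, 0, 0], [-5.3, 0, 4.7], 0],
  [[0, 0, 0], [-6.4, 0, 4.5], 0],
  [[0, 0, 0], [-7.7, 0, 4.5], 0],
  [[0, 0, 0], [-8.9, 0, 4.7], 0],
  [[0, 0, 0], [-10, 0, 4.9], 0],
  [[0, 0, 0], [-11, 0, 5.5], 0],
  [[0, 0, 0], [-11.6, 0, 6.2], 0],
  [[0, 0, 0], [-12.1, 0, 6.9], 0],
  [[0, 0, 0], [-12.5, 0, 7.3], 0],
  [[0, 0, 0], [-12, 0, 7.3], 0],
  [[0, 0, 0], [-12, 0, 7.7], 0],
  [[0, 0, 0], [-12, 0, 7.9], 0],
  [[0, 0, 0], [-12, 0, 8], 0],
  [[0, 0, 0], [-12, 0, 8], 0],
])

```text
t: 45.02
tool_pos: [0.5656, -0.0425, 0.0978]
tcp_rot: [1.0, 0.01, 0.0, 0.0]
contact_force: [-2.3, 1.0, 10.2]
finger_gap: -0.0
gripper_force: 4.9
```

Emit:
servo_tool([
  [[0, 0, 0], [0, 0, 0], 0],
  [[0, 0, 0], [0, 0, 0], 0],
  [[0, 0, 0], [0, 0, -5], 0],
  [[0, 0, 0], [-3, -5, -10], 0],
  [[0, 0, 0], [-8, -10, -15], 0],
  [[0, 0, 0], [-8, -13, -18], 0],
  [[0, 0, 0], [-8, -13, -18], 0],
  [[0, 0, 0], [-8, -13, -18], 0],
])

```text
t: 46.02
tool_pos: [0.483, 0.0862, 0.2777]
tcp_rot: [1.0, 0.011, 0.001, 0.0]
contact_force: [0.6, -0.9, -0.4]
finger_gap: -0.0003
gripper_force: 0.0
```

```bash
python3 - <<'E'
from cap import *
t,q,o=st(); print(t,o["contact_force"])
m=r.camera_model("wrist"); im=r.snapshot("wrist")[:,:,::-1]; cv2.imwrite("pics/w12.png",im)
def loc(a,r=.112): return (-.023-r*np.sin(a),.185,.055+r*np.cos(a)-.019)
rows(W(RK,[(-.12,.185,.16),loc(1.05),loc(.5),loc(0)]),RK[2])
E
```

```text
[0.48301078 0.08617436 0.27770146] [ 0.57992867 -0.85525443 -0.43850392]
turn [0.0, 0.0, 0.1]
[0.4453, 0.2488, 0.16] -> [-3.4, -16.4, 11.7]
[0.4452, 0.2488, 0.0917] -> [-3.4, -16.4, 18.5]
[0.4886, 0.2497, 0.1343] -> [0.9, -16.4, 14.2]
[0.5423, 0.2507, 0.148] -> [6.3, -16.4, 12.9]
```

View pics/w12.png

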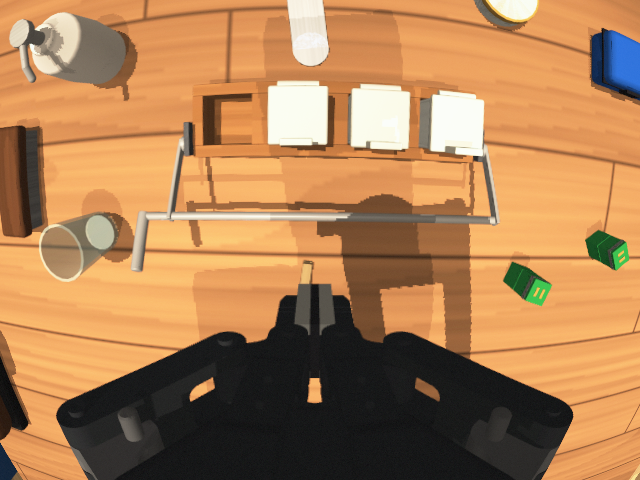

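All three caps lie flat and shut (caps at (298,115), (380,118), (455,122)), and the lever pin is at (142,240). Next I grip the pin.

Emit:
servo_tool([
  [[0, 0, 0], [-1, -5, 3], 3],
  [[0, 0, 0], [-3, -10, 6], 3],
  [[0, 0, 0], [-3.4, -15, 9], 3],
  [[0, 0, 0], [-3.4, -16.6, 12], 3],
  [[0, 0, 0], [-3.4, -16.6, 12], 3],
  [[0, 0, 0], [-3.4, -16.6, 15], 3],
  [[0, 0, 0], [-3.4, -16.6, 18.3], 3],
  [[0, 0, 0], [-3.4, -16.6, 18.3], 3],
  [[0, 0, 0], [-3.4, -16.6, 18.3], 0],
  [[0, 0, 0], [-3.4, -16.6, 18.3], 0],
  [[0, 0, 0], [-3.4, -16.6, 18.3], 0],
  [[0, 0, 0], [-3.4, -16.6, 18.3], 0],
  [[0, 0, 0], [-3.4, -16.6, 18.3], 0],
], force=25)

```text
t: 47.7
tool_pos: [0.4461, 0.2509, 0.0953]
tcp_rot: [1.0, 0.01, 0.001, -0.0]
contact_force: [3.2, -6.3, -0.9]
finger_gap: 0.0111
gripper_force: 24.7
```

Emit:
servo_tool([
  [[0, 0, 0], [0.4, 0, -0.7], 0],
  [[0, 0, 0], [0.9, 0, -1.4], 0],
  [[0, 0, 0], [1.4, 0, -2.1], 0],
  [[0, 0, 0], [2, 0, -2.7], 0],
  [[0, 0, 0], [2.7, 0, -3.2], 0],
  [[0, 0, 0], [3.4, 0, -3.7], 0],
  [[0, 0, 0], [4.1, 0, -4.1], 0],
  [[0, 0, 0], [4.8, 0, -4.5], 0],
  [[0, 0, 0], [5.6, 0, -4.9], 0],
  [[0, 0, 0], [6.4, 0, -5.2], 0],
  [[0, 0, 0], [7.2, 0, -5.4], 0],
  [[0, 0, 0], [8, 0, -5.6], 0],
  [[0, 0, 0], [8.8, 0, -5.7], 0],
  [[0, 0, 0], [9.6, 0, -5.7], 0],
  [[0, 0, 0], [9.9, 0, -5.7], 0],
  [[0, 0, 0], [9.9, 0, -5.7], 0],
  [[0, 0, 0], [9.9, 0, -5.7], 0],
])

```text
t: 49.82
tool_pos: [0.5441, 0.2519, 0.152]
tcp_rot: [1.0, 0.011, -0.0, 0.001]
contact_force: [-1.2, -11.3, 0.6]
finger_gap: 0.011
gripper_force: 27.8
```

Emit:
servo_tool([
  [[0, 0, 0], [0, 0, 0], 3],
  [[0, 0, 0], [0, 0, 0], 3],
  [[0, 0, 0], [0, 0, 0], 3],
  [[0, 0, 0], [0, 0, -4], 3],
  [[0, 0, 0], [0, 0, -9], 3],
  [[0, 0, 0], [-4, 5, -14], 3],
  [[0, 0, 0], [-6, 10, -17], 3],
  [[0, 0, 0], [-6, 15, -17], 3],
  [[0, 0, 0], [-6, 17, -17], 3],
  [[0, 0, 0], [-6, 17, -17], 3],
  [[0, 0, 0], [-6, 17, -17], 3],
  [[0, 0, 0], [-6, 17, -17], 3],
])

```text
t: 51.32
tool_pos: [0.4879, 0.0829, 0.3211]
tcp_rot: [1.0, 0.011, -0.0, -0.0]
contact_force: [0.3, 0.3, 0.0]
finger_gap: 0.0298
gripper_force: 0.0
```

```bash
python3 - <<'E'
from cap import *
s=r.snapshot("scene")[:,:,::-1]; t=r.snapshot("top")[:,:,::-1]
o=np.zeros((580,800,3),np.uint8); o[:325]=cv2.resize(t[210:275,220:380],(800,325)); o[325:,:400]=cv2.resize(s[190:320,240:444],(400,255))
o[325:,400:]=cv2.resize(cv2.imread("pics/scene0.png")[190:320,240:444],(400,255))
cv2.imwrite("pics/fin.png",o); x=r.observe(); print(x["t"],x["tool_pos"],x["contact_force"])
E
```

```text
51.425 [0.48784518 0.08272452 0.32110028] [0.26903001 0.29711441 0.18423997]
```

View pics/fin.png

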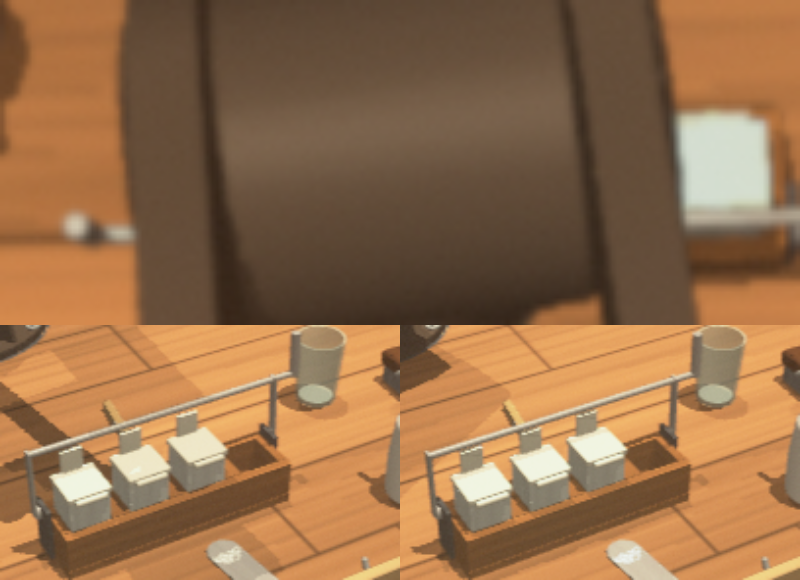

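The final scene crop (lower left) matches the starting one (lower right): lever upright over three shut caps at (80,490), (140,475) and (198,455), with the tumbler untouched at (318,365). The arm is clear, so I hand in.

```bash
python3 -c "
from station import r
print(r.job_done())"
```

```text
the job is handed in; nothing more can be done
None
```

I handed the job in at about 51 s: all three tubes hold a pack, the caps are pressed shut and the lever is back upright over them, and the last picture shows the tumbler standing, but the hand-in gave no verdict.

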